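# Key the pulley onto the stirrer drive

## Robot

A 6-joint arm with a two-finger parallel gripper is mounted at the origin on the work surface. World frame = base frame: x ahead of the robot, y to its left, z up, the work surface at z = 0. Lengths are in m, angles in rad, forces in N, time in s.
With the tool pointing down it reaches from about 0.375 to 0.9 m from the base axis. Payload 3.1 kg.
Tool frame: the origin (TCP) lies at the very end of the fingers, on their centre line; the grasp point (between the pads) lies 19 mm behind it; z points along the fingers, y is the direction in which the jaws open and shut (so a half turn about z gives the same grasp; the last joint's range is limited). The gripper opens to 85 mm and grips with 20 to 120 N. Pads are 22 mm wide; open, the fingers measure 114 mm over their backs; the gripper's body (76 mm by 85 mm) begins 54 mm behind the grasp point. The pads swing forward as they close: fully open they stand 13 mm farther back than shut.
Start: joints at [1.151, 0.527, 1.433, -0, 1.181, -0.178], TCP at [0.15, 0.607, 0.231] pointing down, gripper open.
Joint ranges: [-3.08, 3.08], [-0.75, 2.2], [0.22, 2.44], [-1.43, 4.57], [0, 2.65], [-2.85, 2.85]. Speed limits (rad/s): [2.79, 2.79, 3.14, 3.14, 3.14, 3.14].

## Interface

Orientations are given as a unit quaternion [x, y, z, w].
In Python, from station import manip gives the robot as it stands.
- The arm moves only by the tool send_rows, never from a script. Its argument "motion" is a list of rows, each an object with "gripper": the finger opening in mm, from 0 to 85.4; "travel": the shift along the tool's x, y, z in mm, a list of three; "rotation": the turn, a rotation vector about the tool's x, y, z in degrees, a list of three. In form: [{"gripper": gripper, "travel": [x, y, z], "rotation": [ax, ay, az]}, ...]. A call has 1 to 12 rows; each row shifts and turns the commanded pose from where the row before left it, along the tool's axes as they then stand; what a row does not reach is not made up. A row lasts 1/12 s, in which the tool goes at most 41.7 mm and 7.16 degrees, less where a joint would pass 70% of its speed; a pose out of reach is approached as far as the arm can. A call is refused whole if a number of a shift passes 41.7 or a number of a turn 7.16, either way. A call with a gripper value outside its range is refused whole. The fingers move at their own pace and stop on an object; "newtons" is the grip in N (left out, the last holds). Time passes only in rows, so rows that do not move let the fingers close. It gives the time, the measured TCP pose, the force and the opening at its end, in the units of the state.
- manip.sense(): the state, without advancing time (a new reading comes with each control period).
- manip.snapshot(name): name is "side" or "top" or "wrist"; returns the picture (420x560x3 uint8, red, green, blue); there is no depth.
- manip.calibration(name): a dict with "fx", "fy", "cx", "cy" (pixels), "k1" (the pictures are not rectified: a ray, as slopes to the right and down, at radius r is drawn at 1 + k1 r^2 times it, then the intrinsics apply), "cam_to_world" (4x4, takes a point from camera to world coordinates). Camera axes: x right, y down, z forward; pixel columns grow to the right and rows downward; lengths in m; the calibration is good to about 2 mm. A picture is of the moment at which its call begins: read the wrist's pose just before it. calibration takes no time and is no camera call; for the wrist camera it gives the pose at the moment of the call.
- manip.sign_off(): hands the job in, once; it reports no verdict.
The state is a dict: "t": time; "q": joint angles; "qd": joint speeds; "tau": joint torques, N m; "tcp_pos": TCP position; "tool_rot": TCP orientation; "force": force on the tool from outside, world axes, zero at the start; "ft_torque": the same for the moment, N m; "finger_gap": opening from 0.0 (shut) to 1.0 (fully open).
Only numpy, scipy, OpenCV 4.12 (cv2) and the standard library are available. Lean on these libraries where they do the work, as an engineer would, in place of code of your own. Each camera call takes 0.05 s, during which the arm holds its last target. There are 200 camera calls.

## Task

Put the pulley back on the stirrer drive: drop the small steel key into the slot in the square flange, then lower the pulley, boss up, over the spindle. The keyway in its underside is not marked, so turn the pulley until you feel it drop over the key and it sits flat and fully home on the flange. Leave the other things on the bench where they are.

Things in the scene. Friction and masses are not known exactly. Their poses are not given: they have to be found in the camera images.
- gearbox: Fixed grey drive unit. Origin on the bench under the spindle axis, z up; x points from the spindle along the key slot to the motor. Case 140 x 130 x 60 mm high centred on the spindle; on it a square steel flange 100 x 100 x 20 mm, top face 80 mm above the bench. The motor is a lying cylinder of 68 mm diameter from 70 to 200 mm along +x, its top 70 mm above the bench.
- seat (a point): Point on the spindle axis in the plane of the flange's top face, where the pulley's underside must come to rest. Axes as the gearbox.
- spindle_top (a point): Centre of the top of the fixed upright steel spindle: 24 mm diameter, 46 mm tall above the flange, its last 8 mm tapering to 14 mm.
- slot (a point): Middle of the floor of the key slot, a pocket in the flange's top face 28 mm from the spindle axis along the gearbox's +x. 25.2 mm long (along x, radial), 9.2 mm wide (y), 9 mm deep, mouth chamfered 1 mm. Axes as the gearbox.
- key: Loose plain steel key, a bar 24 mm long (x), 8 mm wide (y), 14 mm high (z), lying that way up on the bench, 18 g. Origin at the centre of its underside. In the slot (x along the slot, either way round) it stands 5 mm proud of the flange and may lean by its play. The longer, thicker steel bar is not the key.
- key_mid (a point): Centre of the key, 7 mm above its underside; with the key fully in it is 7 mm above the slot's floor.
- pulley: Loose aluminium pulley standing boss up on the bench, 0.5 to 0.75 kg. Origin at the centre of its underside, z up the bore. From below: dark steel keyed bush, radius 44 mm, 0 to 14 mm; rim, radius 54 mm, 14 to 26 mm; round boss, 44 mm diameter, to be gripped, 26 to 58 mm. A bore of 26 mm runs right through.
- boss_top (a point): Centre of the top of the pulley's boss, 58 mm above the underside, on the bore's axis.
- peg (a point): Top of the upright steel peg on the pulley's rim, 12 mm diameter, 42 mm from the axis along the pulley's +x, standing from 26 to 52 mm above the underside. Push it sideways to turn the pulley.
- underside (a point): Centre of the pulley's underside. One keyway, a radial groove 10.5 mm wide, 6.5 mm deep, runs from bore to edge, somewhere within 35 degrees either side of the peg's direction; where is not measured. It turns with the pulley. Off the keyway the pulley rides on the key, 2 to 5 mm high and tilted up to 5 degrees; at the keyway it falls home by its weight and turns no further.
- spanner: Loose spanner, 150 mm, lying in front of the drive. Leave alone.
- washer: Loose washer, 36 mm outside, 18 mm hole, 5 mm thick. Leave alone.
- tape: Loose roll-shaped ring of blue plastic, 90 mm diameter, 24 mm high. Leave alone.
- jar: Loose orange jar with white cap, 64 mm diameter, 85 mm tall. Leave alone.
- bar: Loose square steel bar, 50 x 12 x 12 mm. Leave alone.
- brush: Loose paint brush, 190 mm. Leave alone.
- scraper: Loose scraper, 200 mm. Leave alone.
Things that resemble listed ones, but are neither listed nor needed, are in the scene too. What is shaped like the pulley but red is not meant.

How it is judged:
By the outcome, as a careful person would: the job done as asked, in the order asked, and still so for the second after the job is handed in, with the robot touching nothing.
It also fails if it takes over 67 s, if anything falls off the work surface, if the arm or the gripper's body presses on something with over 40 N, if the wrist force passes 120 N, or if a joint passes its speed limit or range.

## Working session

There is one attempt and no reset: what is moved stays moved. The work goes in short steps, Python scripts to look and compute and a tool call to move; the robot and the scene stay as the last step left them, time stands still between calls to the robot, and variables do not carry over. Pictures are saved under pics/ and viewed, about 8 in all and at most 12, crops included, and the job is handed in when it is done.

Besides the shell and the picture viewer there is one more tool, called after ">>>" in YAML: its name, and indented under it one key for each argument. send_rows: Moves the arm, as the interface text tells. Its arguments: {"type":"object","properties":{"motion":{"type":"array","items":{"type":"object","properties":{"gripper":{"type":"number"},"travel":{"type":"array","items":{"type":"number"}},"rotation":{"type":"array","items":{"type":"number"}}}}},"newtons":{"type":"number"}},"required":["motion"]}

```bash
mkdir -p pics; cat > h.py <<'E'
import numpy as np, cv2
from station import manip
def snap(n,f=None):
    c=manip.calibration(n); im=manip.snapshot(n)
    if f: cv2.imwrite('pics/'+f,im[:,:,::-1])
    return im,c
def ray(c,u,v):
    K=np.array([[c['fx'],0,c['cx']],[0,c['fy'],c['cy']],[0,0,1.]])
    p=cv2.undistortPoints(np.array([[[u,v]]],float),K,np.array([c['k1'],0,0,0.]))[0,0]
    T=np.array(c['cam_to_world']); return T[:3,3],T[:3,:3]@np.array([p[0],p[1],1])
def onz(c,u,v,z):
    o,d=ray(c,u,v); return o+d*(z-o[2])/d[2]
def proj(c,P):
    T=np.array(c['cam_to_world']); q=T[:3,:3].T@(np.array(P)-T[:3,3]); x=q[:2]/q[2]; x=x*(1+c['k1']*(x@x))
    return np.array([c['fx']*x[0]+c['cx'],c['fy']*x[1]+c['cy']])
E
python3 - <<'E'
from h import *
a,c=snap('top','top.png'); b,d=snap('side','side.png')
print(c,d,manip.sense())
E
```

```text
{'fx': 429.8732683924693, 'fy': 429.8732683924693, 'cx': 277.84416056169516, 'cy': 214.94904961194771, 'k1': -0.03363880078970764, 'cam_to_world': array([[-0.02317289, -0.98312589,  0.18145663,  0.3735221 ],
       [-0.99971687,  0.02180656, -0.00952144,  0.01775995],
       [ 0.00540383, -0.18162589, -0.98335285,  1.19955627],
       [ 0.        ,  0.        ,  0.        ,  1.        ]])} {'fx': 484.4702408273125, 'fy': 484.4702408273125, 'cx': 275.5964199849861, 'cy': 205.49928596492782, 'k1': -0.12061861086684514, 'cam_to_world': array([[ 0.99782679, -0.02850757,  0.05940549,  0.49136894],
       [-0.06519697, -0.55771127,  0.82747054, -1.09125234],
       [ 0.00954194, -0.82954533, -0.55835786,  0.8577005 ],
       [ 0.        ,  0.        ,  0.        ,  1.        ]])} {'t': 0.1, 'q': array([ 1.15047683e+00,  5.28356009e-01,  1.43375574e+00,  1.55164079e-05,
        1.18139752e+00, -1.78493957e-01]), 'qd': array([ 0.00037983, -0.00287968, -0.00247408, -0.00224558, -0.00068062,
       -0.00039111]), 'tau': array([ 2.87478379e-04, -4.43306351e+01, -1.78584945e+01, -2.88595420e-04,
        3.89129680e-03, -6.20257168e-06]), 'tcp_pos': array([0.14937429, 0.6062382 , 0.2304479 ]), 'tool_rot': array([ 1.20621238e-01,  9.92698141e-01, -9.13554262e-04, -2.89510334e-04]), 'force': array([ 0.22035282, -0.90093484,  0.45574631]), 'ft_torque': array([-0.00030587, -0.03473163,  0.02006273]), 'finger_gap': 0.9976157950155013}
```

View pics/top.png

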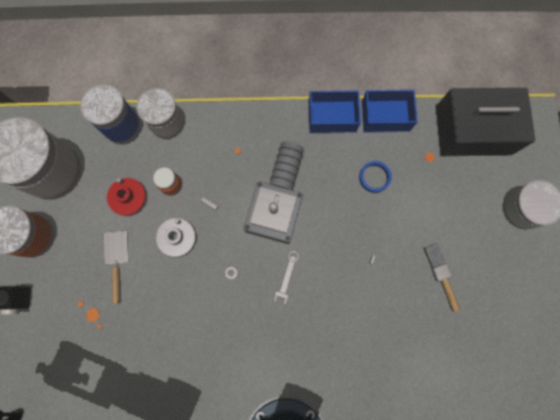

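View pics/side.png

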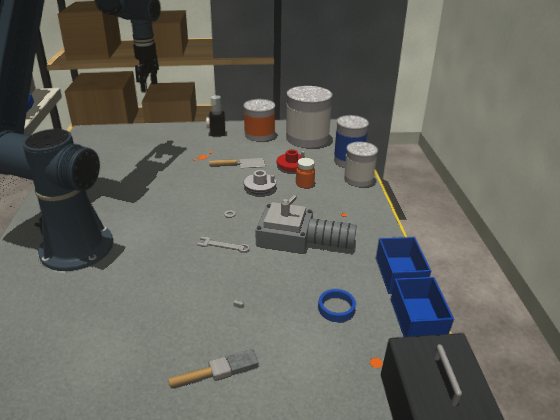

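Top view: key at about (373,259), bar (209,203), pulley (176,238), drive (274,212) with its motor going up and to the right. The red decoy is at (126,196).

```bash
python3 - <<'E'
from h import *
c=manip.calibration('top');d=manip.calibration('side')
im=cv2.imread('pics/top.png')
for n,u,v,z in [('key',373,259,.014),('bar',209,203,.012),('boss',175.5,236,.058),('peg',178,222,.052),('spin',273.5,208,.126),('motend',291,143,.05),('washer',231,273,.005),('jar',165,178,.085)]:
    P=onz(c,u,v,z); print(n,P.round(4),np.hypot(*P[:2]).round(3),'side px',proj(d,P).round(1))
def crop(im,u,v,r,s): return cv2.resize(im[v-r:v+r,u-r:u+r],None,fx=s,fy=s,interpolation=cv2.INTER_CUBIC)
s=cv2.imread('pics/side.png')
cv2.imwrite('pics/crops.png',np.vstack([np.hstack([crop(im,275,205,37,4)[:296,:296],crop(im,176,238,37,4)]),np.hstack([crop(s,285,225,37,4),crop(s,260,180,37,4)])]))
# key orientation
roi=im[240:280,355:395]; g=cv2.cvtColor(roi,cv2.COLOR_BGR2GRAY); m=(g>130).astype(np.uint8)
print(m.sum(), cv2.minAreaRect(cv2.findNonZero(m)), g.max(), np.median(g))
E
```

```text
key [ 0.4628 -0.2535  0.014 ] 0.528 side px [237.8 302.3]
bar [0.6313 0.1998 0.012 ] 0.662 side px [290.4 198.5]
boss [0.5329 0.2821 0.058 ] 0.603 side px [258.6 173.8]
peg [0.5719 0.2774 0.052 ] 0.636 side px [270.5 175.8]
spin [0.5899 0.018  0.126 ] 0.59 side px [282.5 200.2]
motend [ 0.7903 -0.0351  0.05  ] 0.791 side px [355.3 231.6]
washer [0.434  0.1391 0.005 ] 0.456 side px [228.3 212.9]
jar [0.6867 0.3072 0.085 ] 0.752 side px [304.7 161.8]
28 ((17.852941513061523, 19.08823585510254), (3.152963161468506, 8.48874568939209), 14.03624439239502) 155 121.0
```

View pics/crops.png

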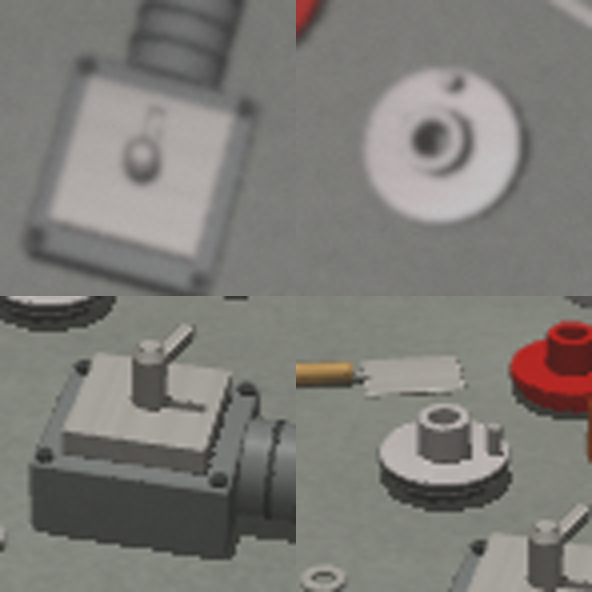

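The key and slot axes both lie near -14°, and so does the present tool yaw. I'm moving towards the key.

>>> send_rows:
  motion:
    - {"gripper": 85,"travel": [-31,-25,0],"rotation": [0,0,0]}
    - {"gripper": 85,"travel": [-31,-25,0],"rotation": [0,0,0]}
    - {"gripper": 85,"travel": [-31,-25,0],"rotation": [0,0,0]}
    - {"gripper": 85,"travel": [-31,-25,0],"rotation": [0,0,0]}
    - {"gripper": 85,"travel": [-31,-25,0],"rotation": [0,0,0]}
    - {"gripper": 85,"travel": [-31,-25,0],"rotation": [0,0,0]}
    - {"gripper": 85,"travel": [-31,-25,0],"rotation": [0,0,0]}
    - {"gripper": 85,"travel": [-31,-25,0],"rotation": [0,0,0]}
    - {"gripper": 85,"travel": [-31,-25,0],"rotation": [0,0,0]}
    - {"gripper": 85,"travel": [-31,-25,0],"rotation": [0,0,0]}
    - {"gripper": 85,"travel": [-31,-25,0],"rotation": [0,0,0]}
    - {"gripper": 85,"travel": [-31,-25,0],"rotation": [0,0,0]}

```text
t: 1.1
tcp_pos: [0.4395, 0.2246, 0.2311]
tool_rot: [0.121, 0.993, -0.0, -0.0]
force: [0.8, -0.0, 0.0]
finger_gap: 0.994
```

```bash
python3 - <<'E'
from h import *
s=manip.sense();c=manip.calibration('wrist');print(s['t'],s['tcp_pos'],s['tool_rot'],s['q']);print(c)
from scipy.spatial.transform import Rotation as R
T=np.array(c['cam_to_world']);print(R.from_quat(s['tool_rot']).inv().apply(T[:3,3]-s['tcp_pos']), R.from_quat(s['tool_rot']).as_matrix().T@T[:3,:3])
E
```

```text
1.1 [0.43952131 0.2246423  0.23113072] [ 1.20686755e-01  9.92690592e-01 -5.69204984e-05 -3.05361016e-04] [ 2.45606736e-01  3.52126415e-01  1.75521039e+00  1.30991543e-04
  1.03486680e+00 -1.08329317e+00]
{'fx': 329.65269382017544, 'fy': 329.65269382017544, 'cx': 281.3743839295614, 'cy': 208.75212246947248, 'k1': -0.0757947464157556, 'cam_to_world': array([[ 2.40050657e-01,  9.33634775e-01,  2.65898079e-01,
         3.73219925e-01],
       [ 9.70760147e-01, -2.30687355e-01, -6.63933882e-02,
         2.40941623e-01],
       [-6.47851479e-04,  2.74061035e-01, -9.61712082e-01,
         3.73635710e-01],
       [ 0.00000000e+00,  0.00000000e+00,  0.00000000e+00,
         1.00000000e+00]])}
[ 6.83598788e-02 -8.85140295e-05 -1.42464498e-01] [[-4.55072441e-04 -9.61549710e-01 -2.74630565e-01]
 [ 9.99999790e-01 -3.11006576e-04 -5.68123444e-04]
 [ 4.60867021e-04 -2.74630766e-01  9.61549650e-01]]
```

>>> send_rows:
  motion:
    - {"gripper": 60,"travel": [-11.4,-38.3,5],"rotation": [0,0,0]}
    - {"gripper": 60,"travel": [-11.4,-38.3,5],"rotation": [0,0,0]}
    - {"gripper": 60,"travel": [-11.4,-38.3,5],"rotation": [0,0,0]}
    - {"gripper": 60,"travel": [-11.4,-38.3,5],"rotation": [0,0,0]}
    - {"gripper": 60,"travel": [-11.4,-38.3,5],"rotation": [0,0,0]}
    - {"gripper": 60,"travel": [-11.4,-38.3,5],"rotation": [0,0,0]}
    - {"gripper": 60,"travel": [-11.4,-38.3,5],"rotation": [0,0,0]}
    - {"gripper": 60,"travel": [-11.4,-38.3,5],"rotation": [0,0,0]}
    - {"gripper": 60,"travel": [-11.4,-38.3,5],"rotation": [0,0,0]}
    - {"gripper": 60,"travel": [-11.4,-38.3,5],"rotation": [0,0,0]}
    - {"gripper": 60,"travel": [-11.4,-38.3,5],"rotation": [0,0,0]}
    - {"gripper": 60,"travel": [-11.4,-38.3,5],"rotation": [0,0,0]}

```text
t: 2.1
tcp_pos: [0.4612, -0.2544, 0.1708]
tool_rot: [0.121, 0.993, 0.0, -0.0]
force: [0.4, -0.9, 0.6]
finger_gap: 0.704
```

```bash
cat >> h.py <<'E'
from scipy.spatial.transform import Rotation as R
def totool(s,P): return R.from_quat(s['tool_rot']).inv().apply(np.array(P)-s['tcp_pos'])*1000
E
python3 - <<'E'
from h import *
s=manip.sense(); im,c=snap('wrist','w1.png'); print(s['tcp_pos'],s['finger_gap'])
g=cv2.cvtColor(im,cv2.COLOR_RGB2GRAY)
m=(g>np.median(g)+25).astype(np.uint8)
n,l,st,ce=cv2.connectedComponentsWithStats(m)
for i in range(1,n):
  if 100<st[i,4]<8000:
    r=cv2.minAreaRect(cv2.findNonZero((l==i).astype(np.uint8)))
    P=onz(c,*r[0],.014); print(st[i],r,P.round(4),totool(s,P).round(1))
E
```

```text
[ 0.46115712 -0.25442731  0.17076982] 0.7040681097795817
[  11  102   96  125 2022] ((50.492103576660156, 161.8990478515625), (140.5262908935547, 35.15966033935547), 51.8427734375) [ 0.3804 -0.4595  0.014 ] [  29.1 -218.6  156.7]
[496 144  29  27 166] ((512.8603515625, 159.46934509277344), (17.283409118652344, 31.602022171020508), 57.38075256347656) [ 0.4832 -0.0349  0.014 ] [ 31.2 218.3 156.9]
```

View pics/w1.png

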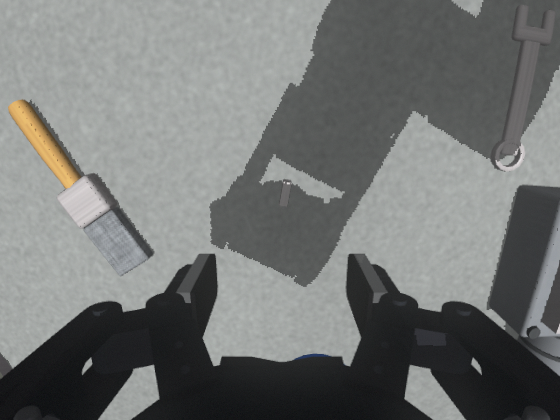

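The wrist view shows the key at about (286,193), in the arm's shadow and nearly in line with image vertical. The spanner is on the right and a brush on the left. I'll compute the offset with local segmentation.

```bash
python3 - <<'E'
from h import *
s=manip.sense(); c=manip.calibration('wrist'); im=cv2.imread('pics/w1.png')
for p in [(288,181),(283,206)]:
  P=onz(c,*p,.014); print(P.round(4),totool(s,P).round(1))
print(im[174:214:3,272:302:2,1]); print(im[174:214:3,272:302:2,0].astype(int)-im[174:214:3,272:302:2,2])
E
```

```text
[ 0.4561 -0.2565  0.014 ] [  9.6   5.9 156.4]
[ 0.4782 -0.2667  0.014 ] [-14.4   1.3 156.6]
[[176 174 167 163 167 170 166 164 167 171 167 164 162 166 166]
 [172 167 163 164 167 167 165 165 169 173 170 168 163 160 163]
 [120 163 162 159 115 157  85  91 100 111 168 169 164 157 158]
 [ 91  90  90  90  87  84 148 127 216 120 124 165 167 163 163]
 [ 89  91  93  93  90  83 105 107 106 103  89  88  91 117 162]
 [ 90  90  90  90  87 100 105 105 104  86  87  88  87  88  92]
 [ 88  86  88  89  85 104 106 103 106  87  88  87  89  87  86]
 [ 89  87  90  92  77 105 106 102 101  87  90  89  89  87  87]
 [ 92  90  90  91  85 104 105 102  99  92  90  91  89  89  89]
 [ 94  92  89  88 102 105 103 103  84  93  89  88  89  90  90]
 [ 93  90  90  91 106 105 102 105  88  87  90  87  88  89  91]
 [ 89  89  88  89  90  89  88  89  85  88  89  90  91  91  91]
 [ 91  92  89  88  87  91  90  88  88  90  89  90  92  92  89]
 [ 88  88  90  87  88  85  90  89  90  87  87  91  90  90  88]]
[[ 2  2  1  0  2  0  2  2  1  1  2  2  0  2  2]
 [ 0  2  3  1  1  2  0  1  1  2  2  1  1  2  2]
 [ 1  1  0  1  1  1 -3 -1  0  0  0  0  1  1  2]
 [ 0  2  1 -1  1  1 -3 -2 -4 -2  1  1  2  3  1]
 [ 1  2  3  1  2 -1 -2 -2 -1 -1  0  1  0  2  3]
 [ 2  0  0  0  1 -1 -2 -2 -2 -1  1  0  1  2  0]
 [ 0  1  1  1  1  0 -1  0 -2  0  1  1  0  1  1]
 [ 1  1  2  2 -1 -1 -1 -2 -1  1  1  2  1  3  1]
 [ 1  0  1  1  0  0 -3  0 -1  0  0  0  1  0  1]
 [ 1  0  2  1 -2 -2 -2 -2 -2  1  1  0  1  1  1]
 [ 1  1  0 -1 -1 -2 -2 -2  0  0  1  1  1  0  1]
 [ 2  2  1  2  0  2  2  1  0  0  1  1  1  1  0]
 [ 2  0  3  0  0  0  0  1  1  3  1  1  1  2  1]
 [ 0  2  2  0  1  1  0  0  0  1  1  1  1  1  1]]
```

>>> send_rows:
  motion:
    - {"gripper": 40,"travel": [-0.6,0.9,20],"rotation": [0,0,2.75]}
    - {"gripper": 40,"travel": [-0.6,0.9,20],"rotation": [0,0,2.75]}
    - {"gripper": 40,"travel": [-0.6,0.9,20],"rotation": [0,0,2.75]}
    - {"gripper": 40,"travel": [-0.6,0.9,20],"rotation": [0,0,2.75]}
    - {"gripper": 40,"travel": [0,0,20],"rotation": [0,0,0]}
    - {"gripper": 40,"travel": [0,0,0],"rotation": [0,0,0]}

```text
t: 2.65
tcp_pos: [0.463, -0.2479, 0.068]
tool_rot: [0.215, 0.977, 0.002, -0.003]
force: [-0.9, -0.3, -1.1]
finger_gap: 0.469
```

```bash
python3 - <<'E'
from h import *
s=manip.sense(); im,c=snap('wrist','w2.png'); print(s['tcp_pos'],s['finger_gap'],s['tool_rot'])
x=cv2.cvtColor(im,cv2.COLOR_RGB2LAB).astype(int)
u,v=proj(c,s['tcp_pos']*[1,1,0]+[0,0,.014]); print(u,v)
cv2.imwrite('pics/w2c.png',cv2.resize(im[int(v)-60:int(v)+60,int(u)-70:int(u)+70,::-1],None,fx=5,fy=5,interpolation=cv2.INTER_NEAREST)); print(int(u)-70,int(v)-60)
E
```

```text
[ 0.46297843 -0.24791459  0.06799575] 0.4688444829796802 [ 0.21519817  0.97656267  0.00181231 -0.00343811]
281.2034252586477 228.00901613651948
211 168
```

View pics/w2c.png

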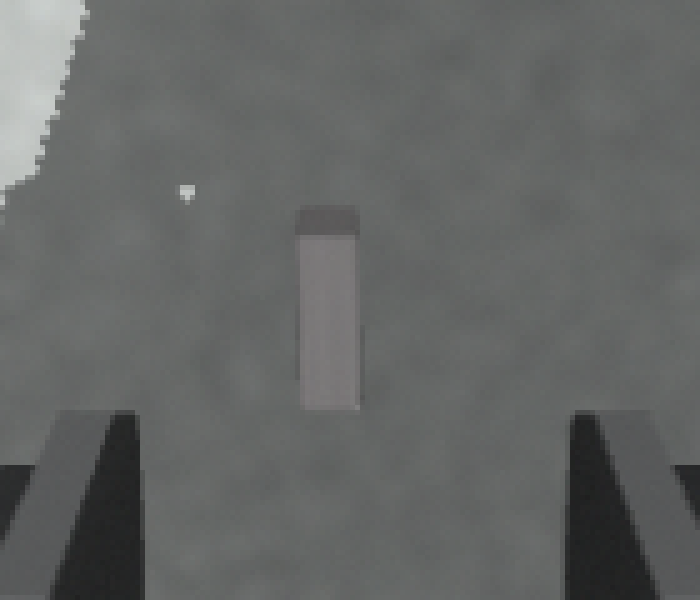

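The crop shows the key upright and aligned with the jaws. Its top face is centred at about full-image pixel (277,232), so it is 2.5 mm off in -y and 2.7 mm off in -x.

>>> send_rows:
  motion:
    - {"gripper": 30,"travel": [-0.7,-0.65,14.5],"rotation": [0,0,0]}
    - {"gripper": 25,"travel": [-0.7,-0.65,14.5],"rotation": [0,0,0]}
    - {"gripper": 25,"travel": [-0.7,-0.65,14.5],"rotation": [0,0,0]}
    - {"gripper": 25,"travel": [-0.7,-0.65,10],"rotation": [0,0,0]}
    - {"gripper": 25,"travel": [0,0,4],"rotation": [0,0,0]}
    - {"gripper": 25,"travel": [0,0,0],"rotation": [0,0,0]}
    - {"gripper": 25,"travel": [0,0,0],"rotation": [0,0,0]}
  newtons: 40

```text
t: 3.28
tcp_pos: [0.4668, -0.2535, 0.0144]
tool_rot: [0.215, 0.977, -0.0, 0.0]
force: [-0.1, 0.1, 0.5]
finger_gap: 0.292
```

```bash
python3 - <<'E'
from h import *
s=manip.sense(); print(s['tcp_pos'],s['tool_rot'],s['force'],s['finger_gap'])
E
```

```text
[ 0.4668496  -0.25353288  0.01438754] [ 2.15123647e-01  9.76586762e-01 -1.62920230e-04  2.91855065e-04] [-0.08357367  0.11876624  0.47249275] 0.2922583054780041
```

>>> send_rows:
  motion:
    - {"gripper": 25,"travel": [0,0,4],"rotation": [0,0,0]}
    - {"gripper": 25,"travel": [0,0,0],"rotation": [0,0,0]}
    - {"gripper": 2,"travel": [0,0,0],"rotation": [0,0,0]}
    - {"gripper": 2,"travel": [0,0,0],"rotation": [0,0,0]}
    - {"gripper": 2,"travel": [0,0,0],"rotation": [0,0,0]}
    - {"gripper": 2,"travel": [0,0,0],"rotation": [0,0,0]}
  newtons: 40

```text
t: 3.78
tcp_pos: [0.4667, -0.2535, 0.0102]
tool_rot: [0.215, 0.977, -0.0, 0.0]
force: [0.4, -0.0, 3.4]
finger_gap: 0.066
```

>>> send_rows:
  motion:
    - {"gripper": 2,"travel": [0,0,0],"rotation": [0,0,0]}
    - {"gripper": 2,"travel": [0,0,-10],"rotation": [0,0,0]}
    - {"gripper": 2,"travel": [0,0,-20],"rotation": [0,0,0]}
    - {"gripper": 2,"travel": [0,0,-20],"rotation": [0,0,0]}

```text
t: 4.12
tcp_pos: [0.4659, -0.2529, 0.06]
tool_rot: [0.215, 0.977, 0.001, -0.001]
force: [0.1, -1.1, -0.9]
finger_gap: 0.07
```

```bash
python3 - <<'E'
from h import *
s=manip.sense(); im,c=snap('wrist','w3.png'); print(s['tcp_pos'],s['finger_gap'],s['force'])
u,v=proj(c,s['tcp_pos']); print(u,v); u,v=int(u),int(v)
cv2.imwrite('pics/w3c.png',cv2.resize(im[v-60:v+60,u-70:u+70,::-1],None,fx=5,fy=5,interpolation=cv2.INTER_NEAREST)); print(int(u)-70,int(v)-60)
E
```

```text
[ 0.46593654 -0.25288412  0.06002639] 0.07028772577702744 [ 0.08136875 -1.10427964 -0.86597579]
281.35774334577053 264.91286050237704
211 204
```

View pics/w3c.png

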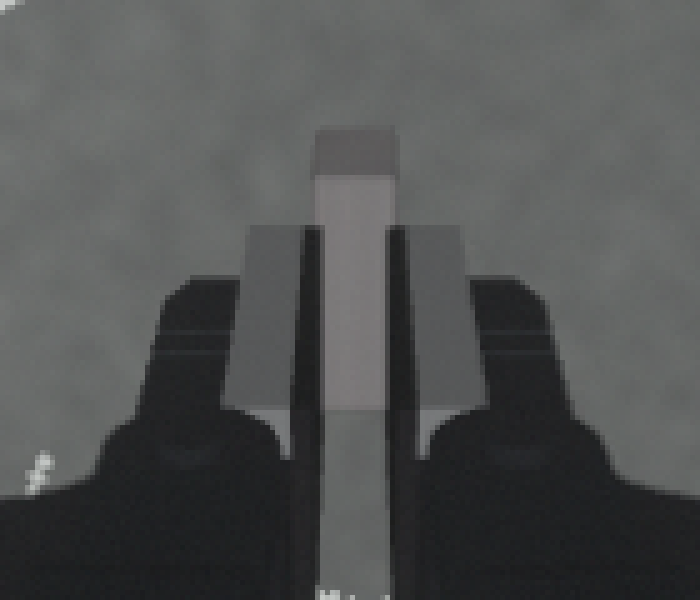

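The key is held level between the pads, with one end protruding slightly towards the camera. Next I'll turn back 11° and hover over the slot.

>>> send_rows:
  motion:
    - {"gripper": 2,"travel": [0,0,-25],"rotation": [0,0,-2.75]}
    - {"gripper": 2,"travel": [0,0,-25],"rotation": [0,0,-2.75]}
    - {"gripper": 2,"travel": [0,0,-25],"rotation": [0,0,-2.75]}
    - {"gripper": 2,"travel": [0,0,-25],"rotation": [0,0,-2.75]}
    - {"gripper": 2,"travel": [-10.4,36.5,-4],"rotation": [0,0,0]}
    - {"gripper": 2,"travel": [-10.4,36.5,-4],"rotation": [0,0,0]}
    - {"gripper": 2,"travel": [-10.4,36.5,-4],"rotation": [0,0,0]}
    - {"gripper": 2,"travel": [-10.4,36.5,-4],"rotation": [0,0,0]}
    - {"gripper": 2,"travel": [-10.4,36.5,0],"rotation": [0,0,0]}
    - {"gripper": 2,"travel": [-10.4,36.5,0],"rotation": [0,0,0]}
    - {"gripper": 2,"travel": [-10.4,36.5,0],"rotation": [0,0,0]}
    - {"gripper": 2,"travel": [-10.4,36.5,0],"rotation": [0,0,0]}

```text
t: 5.17
tcp_pos: [0.6176, 0.0121, 0.176]
tool_rot: [0.12, 0.993, -0.0, -0.0]
force: [0.8, -0.7, -0.7]
finger_gap: 0.068
```

>>> send_rows:
  motion:
    - {"gripper": 2,"travel": [0,0,0],"rotation": [0,0,0]}

```text
t: 5.25
tcp_pos: [0.6202, 0.0162, 0.1763]
tool_rot: [0.118, 0.993, 0.001, 0.002]
force: [-0.7, -0.5, 1.2]
finger_gap: 0.068
```

```bash
python3 - <<'E'
from h import *
s=manip.sense(); im,c=snap('wrist','w4.png'); print(s['tcp_pos'],s['tool_rot'],s['finger_gap'],s['force'])
print(proj(c,s['tcp_pos']),proj(c,s['tcp_pos']*[1,1,0]+[0,0,.08]))
cv2.imwrite('pics/w4c.png',cv2.resize(im[80:320,160:420,::-1],None,fx=3,fy=2.5,interpolation=cv2.INTER_CUBIC)[:600])
np.save('w4T.npy',c['cam_to_world'])
E
```

```text
[0.62015871 0.01624476 0.17625706] [0.11778885 0.9930358  0.00140213 0.00193113] 0.06849432374603608 [-0.69930421 -0.52297441  1.24272931]
[281.78797373 264.94377262] [281.27859048 208.5568497 ]
```

View pics/w4.png

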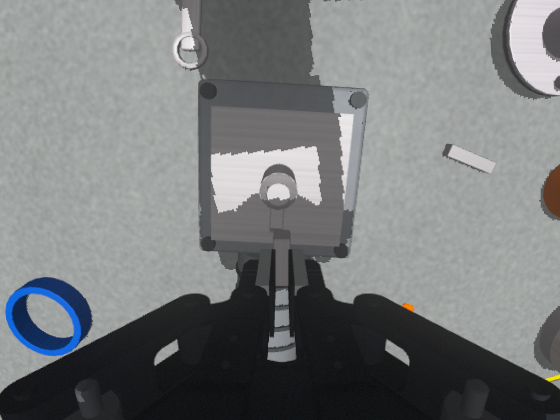

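The spindle top is at about (278,192). The slot runs below it near (276,210–232), mostly in shadow, and the flange looks rotated about 3° to the tool. I'll view an enlarged, contrast-stretched crop for detail.

```bash
python3 - <<'E'
from h import *
im=cv2.imread('pics/w4.png')[165:265,225:350]
x=cv2.createCLAHE(4,(2,2)).apply(cv2.cvtColor(im,cv2.COLOR_BGR2GRAY))
cv2.imwrite('pics/w4d.png',cv2.resize(x,None,fx=6,fy=6,interpolation=cv2.INTER_NEAREST))
g=cv2.cvtColor(cv2.imread('pics/w4.png'),cv2.COLOR_BGR2GRAY)
for v in (212,216,220,224,228): print(v,g[v,262:294])
E
```

```text
212 [109 109 109 108 108 110 109 107  96 102 109 108 109 109 109 109 109 109
 108 109 107  92 102 107 107 107 107 106 107 108 107 108]
216 [110 111 110 109 109 110 110 105  98 106 108 107 108 109 109 108 106 107
 106 105  98  99 105 108 108 107 107 108 108 108 109 109]
220 [109 107 108 109 109 107 106 102  99 109 109 109 109 109 108 109 108 108
 108 107  97  98 109 108 108 108 107 108 109 108 108 108]
224 [107 108 109 108 109 109 107 102  95 107 107 106 109 109 108 109 108 107
 108 106  97 101 110 110 108 110 109 109 109 110 108 109]
228 [109 109 108 108 108 109 108  99  86  87  87  86  87  90  90  88  90  94
  94  92  96 101 108 107 107 108 107 106 106 107 108 107]
```

View pics/w4d.png

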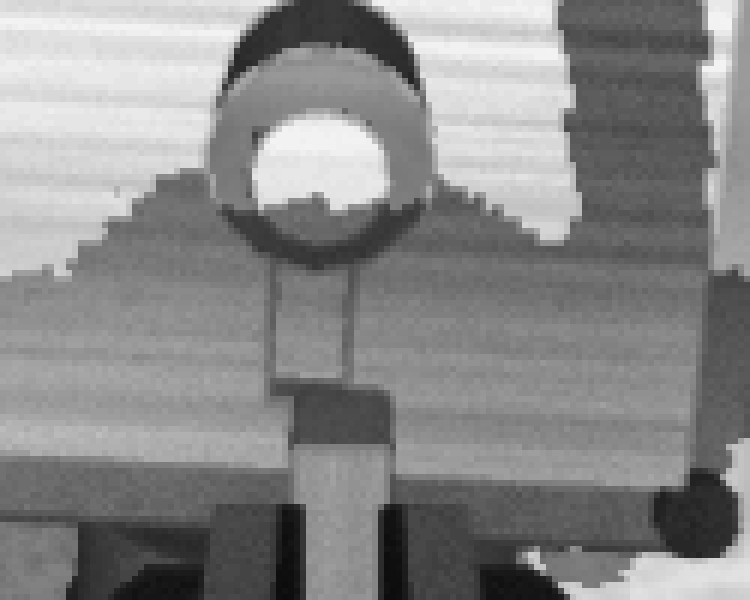

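```bash
python3 - <<'E'
from h import *
c=manip.calibration('wrist'); c['cam_to_world']=np.load('w4T.npy')
T=c['cam_to_world']
Rt=T[:3,:3]@np.array([[-4.55e-4,-.96155,-.27463],[1,-3.1e-4,-5.7e-4],[4.6e-4,-.27463,.96155]]).T  # tool rot
tcp=T[:3,3]-Rt@np.array([.06836,0,-.14246]); print('tcp',tcp.round(4))
tt=lambda P:(Rt.T@(P-tcp)*1000).round(2)
for n,u,v,z in [('s212',276.7,212,.08),('s224',276.05,224,.08),('mouth end',276,230.6,.08),('edge mL',225,240.8,.08),('edge mR',340,246.3,.08),('spin top',278.3,194.5,.126),
 ('key front top',281.9,239.2,tcp[2]+.0039),('key front bot',281.9,230.2,tcp[2]-.0101)]:
  P=onz(c,u+.0,v,z); print(n,P.round(4),tt(P))
s=manip.sense(); print(s['tcp_pos'],s['tool_rot'])
E
```

```text
tcp [0.6201 0.0161 0.1763]
s212 [0.622  0.0122 0.08  ] [-2.37 -3.67 96.26]
s224 [0.6311 0.0095 0.08  ] [-11.94  -4.21  96.29]
mouth end [0.6363 0.0082 0.08  ] [-17.29  -4.28  96.31]
edge mL [ 0.6352 -0.0324  0.08  ] [-25.69 -43.95  96.21]
edge mR [0.6608 0.0537 0.08  ] [-30.44  45.69  96.52]
spin top [0.5983 0.0196 0.126 ] [22.24 -1.96 50.18]
key front top [0.606  0.0197 0.1802] [14.58  0.15 -3.95]
key front bot [0.6067 0.0196 0.1662] [13.86  0.16 10.05]
[0.6183804  0.01357704 0.17589181] [1.17947458e-01 9.93019620e-01 2.15361002e-04 6.20540060e-04]
```

>>> send_rows:
  motion:
    - {"gripper": 2,"travel": [-4.5,-0.7,0],"rotation": [0,0,3]}
    - {"gripper": 2,"travel": [-4,-0.7,15],"rotation": [0,0,0]}
    - {"gripper": 2,"travel": [0,0,20],"rotation": [0,0,0]}
    - {"gripper": 2,"travel": [0,0,16],"rotation": [0,0,0]}
    - {"gripper": 2,"travel": [0,0,0],"rotation": [0,0,0]}
    - {"gripper": 2,"travel": [0,0,0],"rotation": [0,0,0]}
    - {"gripper": 2,"travel": [0,0,0],"rotation": [0,0,0]}
    - {"gripper": 2,"travel": [0,0,0],"rotation": [0,0,0]}

```text
t: 5.97
tcp_pos: [0.6258, 0.006, 0.1262]
tool_rot: [0.147, 0.989, -0.0, 0.001]
force: [-0.1, 0.7, -0.7]
finger_gap: 0.07
```

```bash
python3 - <<'E'
from h import *
s=manip.sense(); im,c=snap('wrist','w5.png'); s2=manip.sense(); print(s['tcp_pos'],s['tool_rot'],s2['tcp_pos'])
np.save('w5T.npy',c['cam_to_world'])
print(totool(s,[.6267,.0103,.1]), proj(c,[.6267,.0103,.08]))
im=cv2.cvtColor(im[180:280,225:350],cv2.COLOR_RGB2GRAY)
x=cv2.createCLAHE(4,(2,2)).apply(im)
cv2.imwrite('pics/w5d.png',cv2.resize(x,None,fx=6,fy=6,interpolation=cv2.INTER_NEAREST))
E
```

```text
[0.6257904  0.00602682 0.12615069] [ 1.46766184e-01  9.89170551e-01 -9.19967420e-05  1.14024577e-03] [0.62581909 0.00617363 0.12617854]
[ 0.43001716  4.34919776 26.15044428] [288.80454296 230.90549252]
```

View pics/w5d.png

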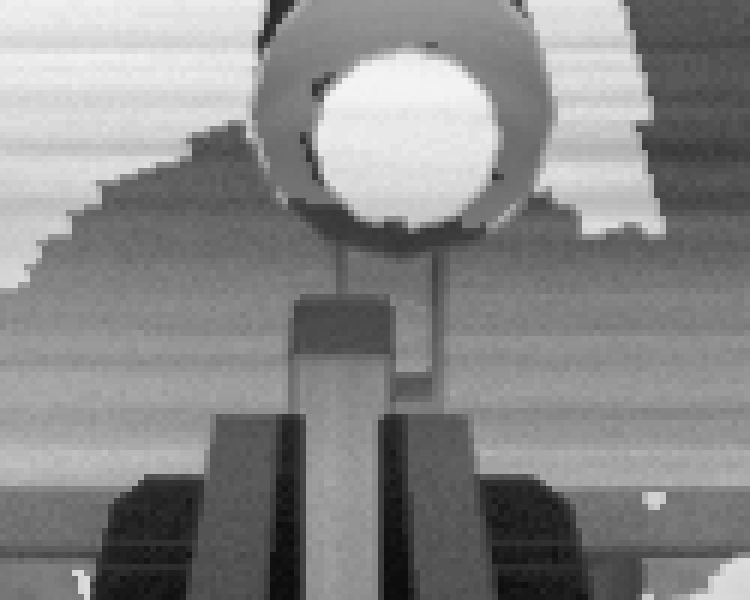

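```bash
python3 - <<'E'
from h import *
c=manip.calibration('wrist'); c['cam_to_world']=np.load('w5T.npy'); s=manip.sense()
for n,u,v,z in [('slot near',289.6,221.5,.08),('slot R',297.6,235,.08),('floor/wall',292,241.8,.071),('wall top',292,246.2,.079),('edge motor',225,260.8,.08),('edge motor R',349,260.8,.08),('spin top',292.3,202.5,.126),
 ('key front top',281.5,238.5,s['tcp_pos'][2]+.0039),('key front bot',281.5,229.3,s['tcp_pos'][2]-.0101)]:
  P=onz(c,u,v,z); print(n,P.round(4),totool(s,P).round(2))
E
```

```text
slot near [0.6211 0.0125 0.08  ] [ 6.47  4.64 46.16]
slot R [0.6308 0.0147 0.08  ] [-2.19  9.57 46.19]
floor/wall [0.6376 0.0094 0.071 ] [-10.21   6.5   55.2 ]
wall top [0.6373 0.0092 0.079 ] [-9.95  6.25 47.2 ]
edge motor [ 0.6342 -0.0336  0.08  ] [-19.43 -35.62  46.22]
edge motor R [0.6568 0.0407 0.08  ] [-19.51  42.05  46.23]
spin top [0.598  0.0194 0.126 ] [30.51  4.61  0.11]
key front top [0.6115 0.0103 0.1301] [14.87 -0.23 -3.94]
key front bot [0.6121 0.0101 0.1161] [14.29 -0.23 10.07]
```

The flange edge is now level in the view and the slot is 4.8 mm to the +y side. The spindle, flange edge and slot wall all agree on x to within 0.1 mm.

>>> send_rows:
  motion:
    - {"gripper": 2,"travel": [0,2.4,0],"rotation": [0,0,0]}
    - {"gripper": 2,"travel": [0,2.4,0],"rotation": [0,0,0]}
    - {"gripper": 2,"travel": [0,0,0],"rotation": [0,0,0]}
    - {"gripper": 2,"travel": [0,0,12],"rotation": [0,0,0]}
    - {"gripper": 2,"travel": [0,0,12],"rotation": [0,0,0]}
    - {"gripper": 2,"travel": [0,0,9],"rotation": [0,0,0]}
    - {"gripper": 2,"travel": [0,0,0],"rotation": [0,0,0]}
    - {"gripper": 2,"travel": [0,0,0],"rotation": [0,0,0]}
    - {"gripper": 2,"travel": [0,0,0],"rotation": [0,0,0]}

```text
t: 6.77
tcp_pos: [0.6259, 0.0112, 0.0907]
tool_rot: [0.147, 0.989, -0.0, -0.001]
force: [0.6, -0.4, -1.2]
finger_gap: 0.073
```

```bash
python3 - <<'E'
from h import *
s=manip.sense(); im,c=snap('wrist','w6.png'); print(s['tcp_pos'],s['force'])
c5=dict(c); 
slot=np.array([0.0]); 
# slot centre (world) from w5 pose
P=np.load('w5T.npy'); Rt=P[:3,:3]@np.array([[-4.55e-4,-.96155,-.27463],[1,-3.1e-4,-5.7e-4],[4.6e-4,-.27463,.96155]]).T
tcp=P[:3,3]-Rt@np.array([.06836,0,-.14246]); sl=tcp+Rt@np.array([.0025,.0046,.0462]); print('slot',sl.round(4), 'in tool',totool(s,sl).round(2),'want 2.6,-0.2')
E
```

```text
[0.62590787 0.01123602 0.0907382 ] [ 0.62794391 -0.40669656 -1.21609178]
slot [0.6249 0.0111 0.08  ] in tool [ 0.95 -0.45 10.79] want 2.6,-0.2
```

>>> send_rows:
  motion:
    - {"gripper": 2,"travel": [0,0,0],"rotation": [0,0,0]}
    - {"gripper": 2,"travel": [0,0,0],"rotation": [0,0,0]}

```text
t: 6.98
tcp_pos: [0.6264, 0.0112, 0.0916]
tool_rot: [0.147, 0.989, -0.0, -0.0]
force: [-0.7, -0.0, 0.5]
finger_gap: 0.068
```

```bash
python3 - <<'E'
from h import *
s=manip.sense(); im,c=snap('wrist','w7.png'); print(s['tcp_pos'],s['tool_rot'],totool(s,[.6249,.0111,.08]))
np.save('w7T.npy',c['cam_to_world'])
g=cv2.cvtColor(im[190:290,225:350],cv2.COLOR_RGB2GRAY)
cv2.imwrite('pics/w7d.png',cv2.resize(cv2.createCLAHE(4,(2,2)).apply(g),None,fx=6,fy=6,interpolation=cv2.INTER_NEAREST))
E
```

```text
[0.62637269 0.011188   0.09161568] [ 1.46546088e-01  9.89203834e-01 -1.34816601e-05 -1.38844910e-04] [ 1.38078048 -0.51041012 11.61608387]
```

View pics/w7d.png

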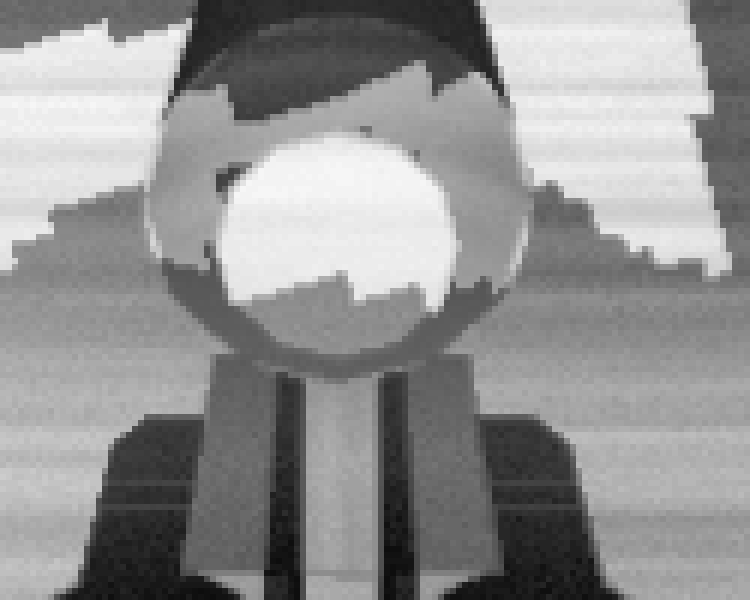

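The key hangs in line with the spindle (disk centre at about column 280.6, row 230). I'll check x numerically.

```bash
python3 - <<'E'
from h import *
c=manip.calibration('wrist'); s=manip.sense(); print(s['tcp_pos'])
for T in ['w7T.npy',None]:
  if T: c['cam_to_world']=np.load(T)
  else: c=manip.calibration('wrist')
  for v in (229.5,230.5):print(totool(s,onz(c,280.6,v,.126)).round(2))
g=cv2.cvtColor(cv2.imread('pics/w7.png'),cv2.COLOR_BGR2GRAY)
print(g[205:256,275].tolist(),g[205:256,288].tolist(), g[225,255:305].tolist(),g[232,255:305].tolist())
for v in range(278,300,1): print(v,g[v,225:250:4].tolist(),g[v,330:350:4].tolist())
E
```

```text
[0.62643208 0.01118896 0.09173062]
[ 30.04  -0.39 -34.27]
[ 29.67  -0.39 -34.27]
[ 29.95  -0.37 -34.27]
[ 29.59  -0.37 -34.27]
[109, 108, 108, 152, 161, 161, 161, 160, 211, 223, 223, 224, 225, 226, 225, 225, 226, 226, 225, 224, 223, 221, 222, 222, 223, 223, 222, 222, 222, 222, 222, 220, 151, 117, 116, 115, 116, 115, 115, 114, 115, 115, 113, 98, 87, 87, 85, 101, 86, 78, 77] [165, 165, 163, 162, 161, 159, 160, 159, 195, 220, 223, 225, 225, 224, 225, 225, 225, 225, 225, 223, 223, 222, 221, 222, 223, 223, 222, 223, 222, 223, 221, 221, 220, 220, 149, 115, 115, 114, 115, 114, 114, 114, 114, 93, 87, 85, 89, 106, 79, 69, 69] [151, 151, 153, 152, 152, 153, 155, 180, 223, 223, 222, 222, 223, 222, 222, 222, 222, 222, 222, 223, 223, 223, 222, 223, 222, 223, 222, 222, 222, 222, 222, 223, 222, 223, 223, 223, 223, 222, 223, 222, 222, 222, 222, 223, 213, 152, 150, 153, 151, 151] [144, 145, 145, 141, 99, 114, 192, 223, 222, 222, 222, 223, 223, 222, 222, 223, 222, 222, 222, 222, 222, 222, 222, 222, 222, 223, 222, 222, 222, 222, 222, 222, 223, 223, 223, 222, 223, 222, 222, 222, 222, 222, 222, 222, 222,
[... 624 characters left out ...]
 34] [110, 111, 109, 111, 111]
288 [114, 113, 114, 39, 34, 36, 32] [111, 110, 110, 110, 112]
289 [113, 112, 105, 33, 32, 34, 32] [106, 111, 111, 111, 110]
290 [108, 108, 72, 32, 35, 32, 33] [82, 106, 107, 106, 106]
291 [95, 95, 41, 36, 35, 34, 33] [44, 95, 94, 94, 94]
292 [88, 86, 32, 35, 29, 33, 32] [33, 85, 85, 86, 85]
293 [86, 87, 33, 32, 32, 34, 32] [31, 85, 87, 85, 86]
294 [88, 86, 33, 33, 32, 37, 37] [30, 84, 86, 87, 86]
295 [86, 87, 33, 31, 31, 36, 36] [31, 86, 86, 86, 86]
296 [86, 82, 31, 32, 31, 36, 37] [31, 85, 85, 86, 85]
297 [85, 74, 32, 31, 28, 33, 33] [31, 80, 83, 85, 85]
298 [83, 65, 31, 31, 30, 29, 31] [32, 65, 82, 82, 81]
299 [78, 39, 32, 31, 31, 29, 30] [30, 43, 76, 74, 76]
```

>>> send_rows:
  motion:
    - {"gripper": 2,"travel": [-0.7,-0.1,0],"rotation": [0,0,0]}
    - {"gripper": 2,"travel": [0,0,0],"rotation": [0,0,0]}
    - {"gripper": 2,"travel": [0,0,2],"rotation": [0,0,0]}
    - {"gripper": 2,"travel": [0,0,2],"rotation": [0,0,0]}
    - {"gripper": 2,"travel": [0,0,0],"rotation": [0,0,0]}
    - {"gripper": 2,"travel": [0,0,0],"rotation": [0,0,0]}

```text
t: 7.53
tcp_pos: [0.627, 0.0109, 0.0876]
tool_rot: [0.147, 0.989, -0.0, -0.0]
force: [-0.0, -0.1, -0.7]
finger_gap: 0.072
```

>>> send_rows:
  motion:
    - {"gripper": 2,"travel": [0,0,1.5],"rotation": [0,0,0]}
    - {"gripper": 2,"travel": [0,0,1.5],"rotation": [0,0,0]}
    - {"gripper": 2,"travel": [0,0,0],"rotation": [0,0,0]}
    - {"gripper": 2,"travel": [0,0,0],"rotation": [0,0,0]}

```text
t: 7.87
tcp_pos: [0.627, 0.0109, 0.0846]
tool_rot: [0.147, 0.989, -0.0, -0.0]
force: [-1.1, -0.4, -0.3]
finger_gap: 0.068
```

>>> send_rows:
  motion:
    - {"gripper": 2,"travel": [0,0,1.3],"rotation": [0,0,0]}
    - {"gripper": 2,"travel": [0,0,1.2],"rotation": [0,0,0]}
    - {"gripper": 2,"travel": [0,0,0],"rotation": [0,0,0]}
    - {"gripper": 2,"travel": [0,0,0],"rotation": [0,0,0]}

```text
t: 8.2
tcp_pos: [0.627, 0.0109, 0.0822]
tool_rot: [0.147, 0.989, 0.0, -0.0]
force: [0.4, 0.1, -0.1]
finger_gap: 0.069
```

>>> send_rows:
  motion:
    - {"gripper": 20,"travel": [0,0,0],"rotation": [0,0,0]}
    - {"gripper": 20,"travel": [0,0,0],"rotation": [0,0,0]}
    - {"gripper": 20,"travel": [0,0,-2],"rotation": [0,0,0]}
    - {"gripper": 20,"travel": [0,0,-6],"rotation": [0,0,0]}
    - {"gripper": 20,"travel": [0,0,-15],"rotation": [0,0,0]}
    - {"gripper": 20,"travel": [0,0,-30],"rotation": [0,0,0]}
    - {"gripper": 40,"travel": [0,0,-30],"rotation": [0,0,0]}
    - {"gripper": 60,"travel": [0,0,-30],"rotation": [0,0,0]}
    - {"gripper": 85,"travel": [0,0,0],"rotation": [0,0,0]}

```text
t: 8.95
tcp_pos: [0.6314, 0.0104, 0.2027]
tool_rot: [0.146, 0.989, -0.0, 0.007]
force: [0.3, -0.3, 0.6]
finger_gap: 0.65
```

```bash
python3 - <<'E'
from h import *
s=manip.sense(); im,c=snap('wrist','w8.png'); print(s['tcp_pos'],s['tool_rot'])
np.save('w8T.npy',c['cam_to_world'])
u,v=proj(c,[.6255,.0107,.085]); print(u,v); u,v=int(u),int(v)
a=cv2.resize(im[v-50:v+50,u-60:u+60],None,fx=4,fy=4,interpolation=cv2.INTER_NEAREST)
t,ct=snap('top','top2.png')
x=cv2.createCLAHE(3,(2,2)).apply(cv2.cvtColor(a,cv2.COLOR_RGB2GRAY))
cv2.imwrite('pics/w8d.png',x)
E
```

```text
[0.63139434 0.0103991  0.20270526] [ 1.46405176e-01  9.89200892e-01 -7.74870575e-05  6.86392145e-03]
279.57190001398453 192.98276604975777
```

View pics/w8d.png

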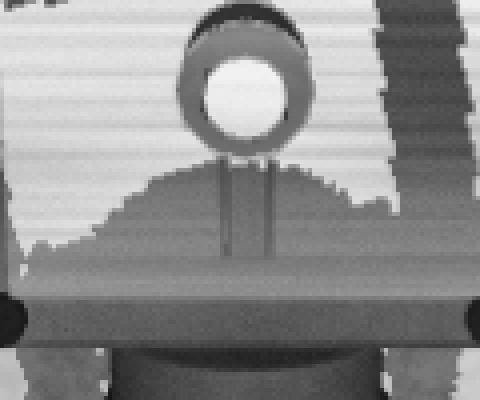

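The key lies in the slot: a dark strip fills it and no open end wall shows. Spindle axis ≈ (0.598, 0.0195). Now over to the pulley.

>>> send_rows:
  motion:
    - {"gripper": 85,"travel": [21,29,-6],"rotation": [0,0,0]}
    - {"gripper": 85,"travel": [21,29,-6],"rotation": [0,0,0]}
    - {"gripper": 85,"travel": [21,29,-6],"rotation": [0,0,0]}
    - {"gripper": 85,"travel": [21,29,-6],"rotation": [0,0,0]}
    - {"gripper": 85,"travel": [21,29,-6],"rotation": [0,0,0]}
    - {"gripper": 85,"travel": [21,29,-6],"rotation": [0,0,0]}
    - {"gripper": 85,"travel": [21,29,-6],"rotation": [0,0,0]}
    - {"gripper": 85,"travel": [21,29,-6],"rotation": [0,0,0]}
    - {"gripper": 85,"travel": [0,0,0],"rotation": [0,0,0]}
    - {"gripper": 85,"travel": [0,0,0],"rotation": [0,0,0]}
    - {"gripper": 85,"travel": [0,0,0],"rotation": [0,0,0]}

```text
t: 9.97
tcp_pos: [0.5328, 0.2813, 0.2421]
tool_rot: [0.146, 0.989, -0.001, -0.001]
force: [-0.6, -0.4, -0.0]
finger_gap: 0.997
```

```bash
python3 - <<'E'
from h import *
s=manip.sense(); im,c=snap('wrist','w9.png'); print(s['tcp_pos'],s['tool_rot'])
np.save('w9T.npy',c['cam_to_world'])
g=cv2.GaussianBlur(cv2.cvtColor(im,cv2.COLOR_RGB2GRAY),(3,3),0)
print('exp boss',proj(c,[.533,.282,.058]),'peg',proj(c,[.572,.277,.052]))
for r0,r1,dp in((8,90,1.5),):
  C=cv2.HoughCircles(g,cv2.HOUGH_GRADIENT,1.2,6,param1=80,param2=22,minRadius=6,maxRadius=95)
  for x in C[0][:14]: print(x.round(1),[onz(c,x[0],x[1],z)[:2].round(4).tolist() for z in(.026,.052,.058)])
u,v=map(int,proj(c,[.533,.282,.04]))
a=im[max(v-100,0):v+100,max(u-125,0):u+125]; print(max(u-125,0),max(v-100,0))
cv2.imwrite('pics/w9d.png',cv2.resize(a[:,:,::-1],None,fx=3,fy=3,interpolation=cv2.INTER_NEAREST))
E
```

```text
[0.53284921 0.28126351 0.24208335] [ 1.46139798e-01  9.89263081e-01 -8.47091523e-04 -9.99123774e-04]
exp boss [282.66823904 185.27607397] peg [288.76727163 220.0416991 ]
[430.2 240.6  46.8] [[0.6532, 0.428], [0.6397, 0.4188], [0.6366, 0.4166]]
[291.  177.   49.1] [[0.5331, 0.2916], [0.5284, 0.2923], [0.5273, 0.2924]]
[436.2 237.   42.2] [[0.6508, 0.4357], [0.6375, 0.4259], [0.6345, 0.4237]]
[100.2 186.6  78.5] [[0.4802, 0.081], [0.4793, 0.097], [0.4791, 0.1007]]
[285.  184.2  54.7] [[0.539, 0.2829], [0.5338, 0.2843], [0.5326, 0.2846]]
[351.  317.4  26.6] [[0.7269, 0.3138], [0.7081, 0.3129], [0.7038, 0.3127]]
[281.4 270.6  90.4] [[0.6386, 0.2486], [0.6262, 0.2524], [0.6234, 0.2533]]
[261.  214.2  64.6] [[0.5643, 0.2469], [0.5573, 0.2508], [0.5557, 0.2517]]
[353.4 330.6  37.8] [[0.7472, 0.3123], [0.7269, 0.3115], [0.7222, 0.3113]]
[423.  238.2  40.1] [[0.6476, 0.4201], [0.6345, 0.4115], [0.6315, 0.4095]]
[433.8 249.   55.4] [[0.6651, 0.4304], [0.6508, 0.4211], [0.6475, 0.4189]]
[ 76.2 323.4  94.3] [[0.6371, -0.0336], [0.6248, -0.0093], [0.622, -0.0037]]
[ 81.  142.2  67.6] [[0.4276, 0.0809], [0.4305, 0.0969], [0.4312, 0.1006]]
[341.4 288.6  25.7] [[0.6833, 0.3118], [0.6676, 0.311], [0.664, 0.3108]]
157 81
```

View pics/w9d.png

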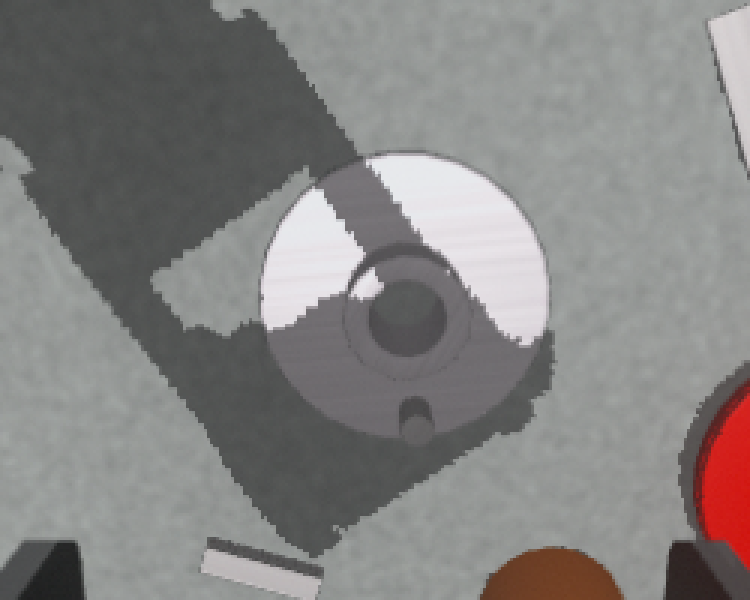

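The crop shows the rim centred at about (291.7,178.7), the boss top and bore at (292.4,186.6) and the peg top at (295.3,224). Brown jar, bar and red decoy are all clear of it.

```bash
python3 - <<'E'
from h import *
c=manip.calibration('wrist'); c['cam_to_world']=np.load('w9T.npy'); s=manip.sense()
p={}
for n,u,v,z in [('rim',291.7,178.7,.026),('boss',292.4,186.6,.058),('peg',295.3,224,.052)]:
  p[n]=onz(c,u,v,z); print(n,p[n].round(4),totool(s,p[n]).round(1))
d=(p['peg']-p['boss'])[:2]; print(np.hypot(*d),np.degrees(np.arctan2(d[1],d[0]))); print(s['tcp_pos'])
E
```

```text
rim [0.5352 0.2918 0.026 ] [  1.1  11.6 216.1]
boss [0.5372 0.291  0.058 ] [ -1.   11.4 184.1]
peg [0.5782 0.2824 0.052 ] [-42.8  15.1 190.1]
0.041990677381354244 -11.86070320104283
[0.53328161 0.28064507 0.24215252]
```

>>> send_rows:
  motion:
    - {"gripper": 85,"travel": [-0.2,5.5,0],"rotation": [0,0,-2.5]}
    - {"gripper": 85,"travel": [0,6,10],"rotation": [0,0,-2.5]}
    - {"gripper": 85,"travel": [0,0,30],"rotation": [0,0,0]}
    - {"gripper": 85,"travel": [0,0,35],"rotation": [0,0,0]}
    - {"gripper": 80,"travel": [0,0,35],"rotation": [0,0,0]}
    - {"gripper": 75,"travel": [0,0,30],"rotation": [0,0,0]}
    - {"gripper": 70,"travel": [0,0,10],"rotation": [0,0,0]}
    - {"gripper": 70,"travel": [0,0,0],"rotation": [0,0,0]}
    - {"gripper": 70,"travel": [0,0,0],"rotation": [0,0,0]}
    - {"gripper": 70,"travel": [0,0,0],"rotation": [0,0,0]}

```text
t: 10.85
tcp_pos: [0.5387, 0.2926, 0.0951]
tool_rot: [0.104, 0.995, 0.001, 0.002]
force: [0.0, 0.2, -0.5]
finger_gap: 0.823
```

```bash
python3 - <<'E'
from h import *
s=manip.sense(); print(s['tcp_pos'],s['tool_rot'],totool(s,[.5365,.2913,.03]),totool(s,[.5782,.2824,.03]))
E
```

```text
[0.53867172 0.29261504 0.09505654] [1.03699590e-01 9.94607069e-01 7.06712857e-04 1.63532231e-03] [ 2.05581913 -1.84825623 65.04733771] [-40.5830259   -1.95502477  65.17960703]
```

>>> send_rows:
  motion:
    - {"gripper": 70,"travel": [1,-1,20],"rotation": [0,0,0]}
    - {"gripper": 70,"travel": [0,0,20],"rotation": [0,0,0]}
    - {"gripper": 70,"travel": [0,0,16],"rotation": [0,0,0]}
    - {"gripper": 70,"travel": [0,0,7],"rotation": [0,0,0]}
    - {"gripper": 70,"travel": [0,0,0],"rotation": [0,0,0]}
    - {"gripper": 70,"travel": [0,0,0],"rotation": [0,0,0]}
    - {"gripper": 70,"travel": [0,0,0],"rotation": [0,0,0]}

```text
t: 11.43
tcp_pos: [0.537, 0.2923, 0.032]
tool_rot: [0.103, 0.995, 0.001, 0.002]
force: [0.2, 0.4, -0.5]
finger_gap: 0.82
```

```bash
python3 - <<'E'
from h import *
s=manip.sense(); print(s['tcp_pos'],s['tool_rot'],s['force'],totool(s,[.5365,.2913,.03]),totool(s,[.5782,.2824,.03]))
E
```

```text
[0.53701272 0.29234559 0.03202246] [1.03229738e-01 9.94656185e-01 6.66767296e-04 1.50030990e-03] [ 0.19142819  0.43052192 -0.54131011] [ 0.29282494 -1.13190412  2.01978855] [-42.34593328  -1.27894276   2.14093795]
```

>>> send_rows:
  motion:
    - {"gripper": 70,"travel": [0,-1,0],"rotation": [0,0,0]}
    - {"gripper": 35,"travel": [0,0,0],"rotation": [0,0,0]}
    - {"gripper": 35,"travel": [0,0,0],"rotation": [0,0,0]}
    - {"gripper": 35,"travel": [0,0,0],"rotation": [0,0,0]}
    - {"gripper": 35,"travel": [0,0,0],"rotation": [0,0,0]}
    - {"gripper": 35,"travel": [0,0,0],"rotation": [0,0,0]}
    - {"gripper": 35,"travel": [0,0,0],"rotation": [0,0,0]}
  newtons: 80

```text
t: 12.02
tcp_pos: [0.536, 0.2914, 0.0317]
tool_rot: [0.103, 0.995, 0.001, 0.001]
force: [-1.1, 0.2, 5.3]
finger_gap: 0.49
```

```bash
python3 - <<'E'
from h import *
s=manip.sense(); print(s['tcp_pos'],s['tool_rot'],s['force'],s['finger_gap'])
E
```

```text
[0.53596123 0.29137227 0.03165516] [1.03417230e-01 9.94637687e-01 5.34540513e-04 6.79388253e-04] [-1.1143363   0.19535097  5.34932544] 0.48972065757468564
```

>>> send_rows:
  motion:
    - {"gripper": 35,"travel": [0,0,-20],"rotation": [0,0,0]}
    - {"gripper": 35,"travel": [0,0,-26],"rotation": [0,0,-6.4]}
    - {"gripper": 35,"travel": [0,0,-26],"rotation": [0,0,-6.4]}
    - {"gripper": 35,"travel": [0,0,-26],"rotation": [0,0,-6.4]}
    - {"gripper": 35,"travel": [0,0,-26],"rotation": [0,0,-6.4]}
    - {"gripper": 35,"travel": [0,0,-26],"rotation": [0,0,-6.4]}
    - {"gripper": 35,"travel": [0,0,0],"rotation": [0,0,0]}
    - {"gripper": 35,"travel": [0,0,0],"rotation": [0,0,0]}

```text
t: 12.68
tcp_pos: [0.5356, 0.291, 0.1806]
tool_rot: [-0.174, 0.985, 0.0, 0.001]
force: [-0.2, -0.4, -6.9]
finger_gap: 0.491
```

>>> send_rows:
  motion:
    - {"gripper": 35,"travel": [4,-20,0],"rotation": [0,0,0]}
    - {"gripper": 35,"travel": [4,-32,0],"rotation": [0,0,0]}
    - {"gripper": 35,"travel": [4,-34,0],"rotation": [0,0,0]}
    - {"gripper": 35,"travel": [4,-34,0],"rotation": [0,0,0]}
    - {"gripper": 35,"travel": [4,-34,0],"rotation": [0,0,0]}
    - {"gripper": 35,"travel": [4,-34,0],"rotation": [0,0,0]}
    - {"gripper": 35,"travel": [4,-34,0],"rotation": [0,0,0]}
    - {"gripper": 35,"travel": [4,-30,0],"rotation": [0,0,0]}
    - {"gripper": 35,"travel": [3.6,-20,0],"rotation": [0,0,0]}
    - {"gripper": 35,"travel": [0,-4.5,0],"rotation": [0,0,0]}
    - {"gripper": 35,"travel": [0,0,0],"rotation": [0,0,0]}
    - {"gripper": 35,"travel": [0,0,0],"rotation": [0,0,0]}

```text
t: 13.68
tcp_pos: [0.5955, 0.0196, 0.1779]
tool_rot: [-0.174, 0.985, 0.001, -0.002]
force: [-1.2, 0.4, -5.8]
finger_gap: 0.497
```

>>> send_rows:
  motion:
    - {"gripper": 35,"travel": [0,0,0],"rotation": [0,0,0]}
    - {"gripper": 35,"travel": [0,0,0],"rotation": [0,0,0]}
    - {"gripper": 35,"travel": [0,0,0],"rotation": [0,0,0]}

```text
t: 13.93
tcp_pos: [0.5968, 0.0204, 0.18]
tool_rot: [-0.176, 0.984, 0.0, -0.0]
force: [0.1, -0.8, -5.3]
finger_gap: 0.494
```

```bash
cat > pul.py <<'E'
from h import *
s=manip.sense(); im,c=snap('wrist','p%d.png'%int(s['t']*100)); print(s['t'],s['tcp_pos'],s['tool_rot'],s['force'],s['ft_torque'],s['finger_gap'])
print('axis',totool(s,[.598,.0195,.08]).round(2))
E
python3 pul.py
```

```text
13.9333 [0.5967688  0.02042696 0.18000623] [-1.75594556e-01  9.84462464e-01  2.32486195e-04 -3.92990216e-04] [ 0.14250787 -0.75933534 -5.25966002] [ 0.00940127 -0.04023461  0.00543296] 0.49406803716883735
axis [ -0.9   -1.36 100.  ]
```

>>> send_rows:
  motion:
    - {"gripper": 35,"travel": [-0.9,-1.3,0],"rotation": [0,0,0]}
    - {"gripper": 35,"travel": [0,0,10],"rotation": [0,0,0]}
    - {"gripper": 35,"travel": [0,0,10],"rotation": [0,0,0]}
    - {"gripper": 35,"travel": [0,0,8],"rotation": [0,0,0]}
    - {"gripper": 35,"travel": [0,0,5],"rotation": [0,0,0]}
    - {"gripper": 35,"travel": [0,0,5],"rotation": [0,0,0]}
    - {"gripper": 35,"travel": [0,0,0],"rotation": [0,0,0]}
    - {"gripper": 35,"travel": [0,0,0],"rotation": [0,0,0]}
    - {"gripper": 35,"travel": [0,0,0],"rotation": [0,0,0]}

```text
t: 14.73
tcp_pos: [0.5975, 0.0187, 0.1417]
tool_rot: [-0.175, 0.985, 0.001, -0.001]
force: [-2.4, 3.1, -7.6]
finger_gap: 0.495
```

```bash
python3 pul.py
```

```text
14.7333 [0.59748971 0.0186824  0.14172975] [-1.74846391e-01  9.84594664e-01  7.38435006e-04 -1.24205053e-03] [-2.42007832  3.09750332 -7.5728395 ] [0.39973579 0.35814964 0.05227329] 0.49457839231916967
axis [-0.9   0.48 61.73]
```

>>> send_rows:
  motion:
    - {"gripper": 35,"travel": [0.2,0.7,0],"rotation": [0,0,0]}
    - {"gripper": 35,"travel": [0,0,5],"rotation": [0,0,0]}
    - {"gripper": 35,"travel": [0,0,5],"rotation": [0,0,0]}
    - {"gripper": 35,"travel": [0,0,5],"rotation": [0,0,0]}
    - {"gripper": 35,"travel": [0,0,0],"rotation": [0,0,0]}
    - {"gripper": 35,"travel": [0,0,0],"rotation": [0,0,0]}

```text
t: 15.28
tcp_pos: [0.5975, 0.019, 0.1263]
tool_rot: [-0.175, 0.985, 0.0, -0.001]
force: [-3.5, 3.2, -9.0]
finger_gap: 0.493
```

```bash
python3 pul.py
```

```text
15.2833 [0.59752217 0.01900488 0.12629595] [-1.74848195e-01  9.84594967e-01  4.22923112e-04 -8.24921336e-04] [-3.45225921  3.22921492 -9.02536056] [ 0.56941395  0.44830194 -0.03406884] 0.49300406821634024
axis [-0.69  0.25 46.3 ]
```

>>> send_rows:
  motion:
    - {"gripper": 35,"travel": [0.3,0.5,4],"rotation": [0,0,0]}
    - {"gripper": 35,"travel": [0,0,4],"rotation": [0,0,0]}
    - {"gripper": 35,"travel": [0,0,0],"rotation": [0,0,0]}
    - {"gripper": 35,"travel": [0,0,0],"rotation": [0,0,0]}

```text
t: 15.67
tcp_pos: [0.5975, 0.0191, 0.1188]
tool_rot: [-0.175, 0.985, 0.0, -0.0]
force: [-3.0, 2.0, -8.5]
finger_gap: 0.488
```

```bash
python3 pul.py
```

```text
15.6667 [0.59753437 0.01906383 0.11878728] [-1.74902144e-01  9.84585779e-01  4.36676808e-05 -2.84500965e-04] [-3.03028654  2.02841665 -8.48309324] [0.47471504 0.50351943 0.00965599] 0.4880225539040242
axis [-0.61  0.24 38.79]
```

>>> send_rows:
  motion:
    - {"gripper": 60,"travel": [0,0,0],"rotation": [0,0,0]}
    - {"gripper": 70,"travel": [0,0,0],"rotation": [0,0,0]}
    - {"gripper": 70,"travel": [0,0,0],"rotation": [0,0,0]}
    - {"gripper": 70,"travel": [0,0,0],"rotation": [0,0,0]}
    - {"gripper": 70,"travel": [0,0,-15],"rotation": [0,0,0]}
    - {"gripper": 60,"travel": [0,0,-20],"rotation": [0,0,0]}
    - {"gripper": 50,"travel": [0,0,-20],"rotation": [0,0,0]}
    - {"gripper": 28,"travel": [-20,0,0],"rotation": [0,0,0]}
    - {"gripper": 28,"travel": [-22.5,0.2,0],"rotation": [0,0,0]}
    - {"gripper": 28,"travel": [0,0,0],"rotation": [0,0,0]}
    - {"gripper": 28,"travel": [0,0,0],"rotation": [0,0,0]}
    - {"gripper": 28,"travel": [0,0,0],"rotation": [0,0,0]}

```text
t: 16.72
tcp_pos: [0.6372, 0.0337, 0.1744]
tool_rot: [-0.175, 0.985, -0.0, -0.0]
force: [-0.3, 0.1, -0.5]
finger_gap: 0.328
```

```bash
cat > fp.py <<'E'
from pul import *
# boss-top / peg check: bright/dark circles near expected spots (no picture viewed)
g=cv2.cvtColor(im,cv2.COLOR_RGB2GRAY)
print('exp bosstop px',proj(c,[.598,.0195,.145]).round(1))
u,v=map(int,proj(c,[.598,.0195,.145]))
u0,v0=max(u-70,0),max(v-70,0); C=cv2.HoughCircles(cv2.GaussianBlur(g[v0:v+70,u0:u+70],(3,3),0),cv2.HOUGH_GRADIENT,1,5,param1=60,param2=18,minRadius=8,maxRadius=60)
if C is not None:
  for x in C[0][:8]: print((x+[u0,v0,0]).round(1), onz(c,x[0]+u0,x[1]+v0,.145)[:2].round(4))
E
python3 fp.py
```

```text
16.7167 [0.6372416  0.03372646 0.17444655] [-1.75010442e-01  9.84566556e-01 -1.90745137e-04 -7.51969373e-05] [-0.32935353  0.11522337 -0.53937359] [ 0.04597246  0.01211412 -0.01078567] 0.3282810291495179
axis [41.72  0.2  94.46]
exp bosstop px [283.3 168.1]
[287.5 160.5  40.8] [0.5935 0.0202]
[281.5 155.5  33. ] [0.5921 0.0163]
[278.5 162.5  32.7] [0.5961 0.0161]
[288.5 150.5  30.8] [0.5885 0.0189]
[294.5 164.5  32.4] [0.5942 0.0243]
[284.5 171.5  33.8] [0.5995 0.0207]
[269.5 154.5  22.4] [0.5938 0.0103]
[293.5 156.5  33.3] [0.5905 0.0224]
```

>>> send_rows:
  motion:
    - {"gripper": 28,"travel": [0,0,15],"rotation": [0,0,0]}
    - {"gripper": 28,"travel": [0,0,15],"rotation": [0,0,0]}
    - {"gripper": 28,"travel": [0,0,8],"rotation": [0,0,0]}
    - {"gripper": 28,"travel": [0,0,2],"rotation": [0,0,0]}
    - {"gripper": 28,"travel": [0,0,0],"rotation": [0,0,0]}

```text
t: 17.18
tcp_pos: [0.6367, 0.0338, 0.1336]
tool_rot: [-0.175, 0.985, 0.0, -0.001]
force: [0.2, 0.7, 0.0]
finger_gap: 0.327
```

>>> send_rows:
  motion:
    - {"gripper": 28,"travel": [0,0,6],"rotation": [0,0,0]}
    - {"gripper": 28,"travel": [0,0,5],"rotation": [0,0,0]}
    - {"gripper": 18,"travel": [0,0,0],"rotation": [0,0,0]}
    - {"gripper": 18,"travel": [0,0,0],"rotation": [0,0,0]}
    - {"gripper": 18,"travel": [0,0,0],"rotation": [0,0,0]}
  newtons: 20

```text
t: 17.6
tcp_pos: [0.6377, 0.0339, 0.1236]
tool_rot: [-0.175, 0.985, -0.0, 0.0]
force: [0.0, -0.3, 0.2]
finger_gap: 0.211
```

```bash
python3 pul.py
```

```text
17.6 [0.63773472 0.03394267 0.12355606] [-1.74946496e-01  9.84577910e-01 -8.11671649e-05  2.35063636e-04] [ 0.01701022 -0.28295928  0.22501808] [-0.00322179  0.00208303  0.02229005] 0.21071196016007496
axis [42.3   0.14 43.54]
```

>>> send_rows:
  motion:
    - {"gripper": 18,"travel": [0.03,-1.47,0],"rotation": [0,0,2]}
    - {"gripper": 18,"travel": [0.03,-1.47,0],"rotation": [0,0,2]}
    - {"gripper": 18,"travel": [0.03,-1.47,0],"rotation": [0,0,2]}
    - {"gripper": 18,"travel": [0,0,0],"rotation": [0,0,0]}

```text
t: 17.98
tcp_pos: [0.6387, 0.0298, 0.1236]
tool_rot: [-0.123, 0.992, 0.0, -0.0]
force: [-0.0, -0.8, 0.3]
finger_gap: 0.21
```

>>> send_rows:
  motion:
    - {"gripper": 18,"travel": [0.03,-1.47,0],"rotation": [0,0,2]}
    - {"gripper": 18,"travel": [0.03,-1.47,0],"rotation": [0,0,2]}
    - {"gripper": 18,"travel": [0.03,-1.47,0],"rotation": [0,0,2]}
    - {"gripper": 18,"travel": [0,0,0],"rotation": [0,0,0]}

```text
t: 18.32
tcp_pos: [0.6394, 0.0255, 0.1234]
tool_rot: [-0.071, 0.997, 0.0, -0.0]
force: [-0.0, 0.8, -0.1]
finger_gap: 0.21
```

```bash
python3 pul.py
```

```text
18.3167 [0.63943203 0.02553036 0.12342113] [-7.11152179e-02  9.97468072e-01  1.50796315e-04 -2.20517773e-04] [-0.02408992  0.77455137 -0.09413802] [ 0.12448463  0.072742   -0.00164959] 0.20979867748713257
axis [41.85 -0.11 43.44]
```

>>> send_rows:
  motion:
    - {"gripper": 18,"travel": [0.03,-1.47,0],"rotation": [0,0,2]}
    - {"gripper": 18,"travel": [0.03,-1.47,0],"rotation": [0,0,2]}
    - {"gripper": 18,"travel": [0.03,-1.47,0],"rotation": [0,0,2]}
    - {"gripper": 18,"travel": [0,0,0],"rotation": [0,0,0]}

```text
t: 18.7
tcp_pos: [0.6401, 0.0209, 0.1234]
tool_rot: [-0.019, 1.0, -0.0, 0.0]
force: [-0.3, 0.2, -0.2]
finger_gap: 0.212
```

>>> send_rows:
  motion:
    - {"gripper": 18,"travel": [0.03,-1.47,0],"rotation": [0,0,2]}
    - {"gripper": 18,"travel": [0.03,-1.47,0],"rotation": [0,0,2]}
    - {"gripper": 18,"travel": [0,0,0],"rotation": [0,0,0]}

```text
t: 18.95
tcp_pos: [0.6399, 0.0188, 0.1234]
tool_rot: [0.016, 1.0, 0.001, -0.0]
force: [-1.0, 2.8, 0.1]
finger_gap: 0.213
```

```bash
python3 pul.py
```

```text
18.95 [0.63985665 0.0187583  0.12343573] [ 1.57567209e-02  9.99875671e-01  5.86536036e-04 -1.53151321e-04] [-1.03744676  2.75323303  0.09574586] [0.44724883 0.17692358 0.04099483] 0.21292576521568227
axis [41.85 -0.63 43.45]
```

>>> send_rows:
  motion:
    - {"gripper": 18,"travel": [0.03,-1.47,0],"rotation": [0,0,2]}
    - {"gripper": 18,"travel": [0.03,-1.47,0],"rotation": [0,0,2]}
    - {"gripper": 18,"travel": [0,0,0],"rotation": [0,0,0]}

```text
t: 19.25
tcp_pos: [0.6395, 0.0158, 0.1234]
tool_rot: [0.051, 0.999, 0.0, -0.0]
force: [-0.7, 3.8, 1.8]
finger_gap: 0.212
```

```bash
python3 pul.py
```

```text
19.25 [0.63947794 0.01581261 0.12341426] [ 5.05488291e-02  9.98721404e-01  4.92945176e-04 -3.60803715e-04] [-0.7323123   3.82601929  1.75219831] [0.59463059 0.20560609 0.03440264] 0.21245256661743403
axis [41.6  -0.56 43.45]
```

>>> send_rows:
  motion:
    - {"gripper": 18,"travel": [0.03,-1.47,0],"rotation": [0,0,2]}
    - {"gripper": 18,"travel": [0.03,-1.47,0],"rotation": [0,0,2]}
    - {"gripper": 18,"travel": [0.03,-1.47,0],"rotation": [0,0,2]}
    - {"gripper": 18,"travel": [0,0,0],"rotation": [0,0,0]}

```text
t: 19.63
tcp_pos: [0.6389, 0.0143, 0.1237]
tool_rot: [0.103, 0.995, 0.003, -0.0]
force: [-0.3, 11.3, 4.4]
finger_gap: 0.215
```

```bash
python3 pul.py
```

```text
19.6333 [0.63886797 0.01434424 0.12370279] [ 1.03439095e-01  9.94631200e-01  2.99825211e-03 -3.74994805e-04] [-0.34140131 11.30586522  4.37054264] [1.89847779 0.1743509  0.01773182] 0.2151855760010369
axis [40.99 -3.62 43.74]
```

Resistance has risen to 11 N after following freely, so it may have dropped and locked. I'll push it back the other way to see whether it is locked in both directions.

>>> send_rows:
  motion:
    - {"gripper": 18,"travel": [0.03,1.47,0],"rotation": [0,0,-2]}
    - {"gripper": 18,"travel": [0.03,1.47,0],"rotation": [0,0,-2]}
    - {"gripper": 18,"travel": [0.03,1.47,0],"rotation": [0,0,-2]}
    - {"gripper": 18,"travel": [0.03,1.47,0],"rotation": [0,0,-2]}
    - {"gripper": 18,"travel": [0.03,1.47,0],"rotation": [0,0,-2]}
    - {"gripper": 18,"travel": [0,0,0],"rotation": [0,0,0]}

```text
t: 20.18
tcp_pos: [0.6407, 0.0176, 0.1234]
tool_rot: [0.015, 1.0, -0.001, 0.001]
force: [0.2, 0.5, 0.7]
finger_gap: 0.215
```

```bash
python3 pul.py
```

```text
20.1833 [0.64073163 0.01758764 0.12344667] [ 1.47207383e-02  9.99891061e-01 -7.16806817e-04  8.07144094e-04] [0.22405824 0.51225049 0.65947409] [-0.00424678  0.00017162 -0.03259073] 0.21512596857833716
axis [42.84  0.71 43.38]
```

>>> send_rows:
  motion:
    - {"gripper": 18,"travel": [0.03,1.47,0],"rotation": [0,0,-2]}
    - {"gripper": 18,"travel": [0.03,1.47,0],"rotation": [0,0,-2]}
    - {"gripper": 18,"travel": [0,0,0],"rotation": [0,0,0]}

```text
t: 20.48
tcp_pos: [0.6403, 0.0206, 0.1233]
tool_rot: [-0.019, 1.0, -0.0, 0.0]
force: [0.1, -0.3, -0.0]
finger_gap: 0.21
```

```bash
python3 pul.py
```

```text
20.4833 [0.64033652 0.0206323  0.12334335] [-1.91339935e-02  9.99816793e-01 -3.77808271e-04  3.59071144e-04] [ 0.06381245 -0.2702128  -0.01448321] [-0.01723445  0.005619   -0.04282065] 0.2102165515390151
axis [42.38  0.52 43.31]
```

>>> send_rows:
  motion:
    - {"gripper": 18,"travel": [0.03,1.47,0],"rotation": [0,0,-2]}
    - {"gripper": 18,"travel": [0.03,1.47,0],"rotation": [0,0,-2]}
    - {"gripper": 18,"travel": [0.03,1.47,0],"rotation": [0,0,-2]}
    - {"gripper": 18,"travel": [0,0,0],"rotation": [0,0,0]}

```text
t: 20.87
tcp_pos: [0.6399, 0.0246, 0.1234]
tool_rot: [-0.071, 0.997, -0.001, 0.0]
force: [0.6, -1.3, -0.6]
finger_gap: 0.214
```

```bash
python3 pul.py
```

```text
20.8667 [0.6398992  0.02462469 0.12337517] [-7.10843876e-02  9.97470007e-01 -7.11330611e-04  2.96865699e-04] [ 0.60099664 -1.25451103 -0.63633836] [-0.24319263 -0.06165702 -0.01555919] 0.21401506812885604
axis [42.22  0.93 43.35]
```

>>> send_rows:
  motion:
    - {"gripper": 18,"travel": [0.03,1.47,0],"rotation": [0,0,-2]}
    - {"gripper": 18,"travel": [0.03,1.47,0],"rotation": [0,0,-2]}
    - {"gripper": 18,"travel": [0,0,0],"rotation": [0,0,0]}

```text
t: 21.17
tcp_pos: [0.6392, 0.0269, 0.1234]
tool_rot: [-0.106, 0.994, -0.001, -0.0]
force: [-0.0, -5.0, 0.0]
finger_gap: 0.212
```

```bash
python3 pul.py
```

```text
21.1667 [0.63920602 0.02690407 0.12339701] [-1.05739899e-01  9.94393100e-01 -1.19836331e-03 -8.99238490e-06] [-0.01682801 -4.99619519  0.02660974] [-0.74481186  0.04194943 -0.0662241 ] 0.21161768106024992
axis [41.83  1.53 43.4 ]
```

>>> send_rows:
  motion:
    - {"gripper": 18,"travel": [0.03,1.47,0],"rotation": [0,0,-2]}
    - {"gripper": 18,"travel": [0.03,1.47,0],"rotation": [0,0,-2]}
    - {"gripper": 18,"travel": [0,0,0],"rotation": [0,0,0]}

```text
t: 21.47
tcp_pos: [0.6385, 0.0279, 0.1237]
tool_rot: [-0.141, 0.99, -0.003, -0.0]
force: [-1.0, -9.9, 1.4]
finger_gap: 0.208
```

```bash
python3 pul.py
```

```text
21.4667 [0.63854695 0.02792144 0.12368598] [-1.40659626e-01  9.90054254e-01 -2.71399502e-03 -2.78060927e-04] [-0.99792856 -9.90319215  1.38578894] [-1.63311479  0.20718382 -0.01912369] 0.20843793936741659
axis [41.23  3.44 43.72]
```

Locked both ways: the peg sits 18° from the key axis with no rotation beyond play. I'll back off, lift, then touch the boss top on two sides to check it is home and flat.

>>> send_rows:
  motion:
    - {"gripper": 20,"travel": [0.03,-1.47,0],"rotation": [0,0,2]}
    - {"gripper": 20,"travel": [0.03,-1.47,0],"rotation": [0,0,2]}
    - {"gripper": 20,"travel": [0.03,-1.47,0],"rotation": [0,0,2]}
    - {"gripper": 20,"travel": [0.03,-1.47,0],"rotation": [0,0,2]}
    - {"gripper": 20,"travel": [0.03,-1.47,0],"rotation": [0,0,2]}
    - {"gripper": 24,"travel": [0.03,-1.47,0],"rotation": [0,0,2]}
    - {"gripper": 24,"travel": [0,0,0],"rotation": [0,0,0]}
    - {"gripper": 24,"travel": [0,0,-20],"rotation": [0,0,0]}
    - {"gripper": 24,"travel": [0,0,-25],"rotation": [0,0,0]}
    - {"gripper": 0,"travel": [0,0,0],"rotation": [0,0,0]}
    - {"gripper": 0,"travel": [0,0,0],"rotation": [0,0,0]}
    - {"gripper": 0,"travel": [0,0,0],"rotation": [0,0,0]}

```text
t: 22.52
tcp_pos: [0.6393, 0.0229, 0.168]
tool_rot: [-0.036, 0.999, 0.0, -0.0]
force: [-0.2, -0.6, -0.6]
finger_gap: 0.002
```

```bash
python3 fp.py
```

```text
22.5167 [0.63934689 0.02285678 0.16798159] [-3.61189254e-02  9.99347378e-01  3.27813393e-04 -3.64615159e-04] [-0.23387208 -0.61369362 -0.64695691] [ 0.00699206 -0.00997807  0.01627504] 0.001601194929250032
axis [41.42 -0.42 88.01]
exp bosstop px [281.7 170.2]
[284.5 164.5  41.3] [0.595  0.0207]
[276.5 155.5  29.3] [0.5908 0.0164]
[283.5 157.5  33.3] [0.5916 0.0199]
[288.5 172.5  33.5] [0.5989 0.023 ]
[282.5 152.5  28.8] [0.5891 0.0193]
[291.5 160.5  31.1] [0.5928 0.0241]
[272.5 172.5  30.2] [0.5995 0.0149]
[279.5 175.5  33.8] [0.6008 0.0186]
```

>>> send_rows:
  motion:
    - {"gripper": 0,"travel": [24,-0.4,0],"rotation": [0,0,0]}
    - {"gripper": 0,"travel": [0,0,12],"rotation": [0,0,0]}
    - {"gripper": 0,"travel": [0,0,11],"rotation": [0,0,0]}
    - {"gripper": 0,"travel": [0,0,0],"rotation": [0,0,0]}
    - {"gripper": 0,"travel": [0,0,0],"rotation": [0,0,0]}

```text
t: 22.98
tcp_pos: [0.6156, 0.0204, 0.1436]
tool_rot: [-0.036, 0.999, 0.0, -0.001]
force: [0.0, 0.3, 0.1]
finger_gap: -0.004
```

>>> send_rows:
  motion:
    - {"gripper": 0,"travel": [0,0,2],"rotation": [0,0,0]}
    - {"gripper": 0,"travel": [0,0,1.5],"rotation": [0,0,0]}
    - {"gripper": 0,"travel": [0,0,0],"rotation": [0,0,0]}
    - {"gripper": 0,"travel": [0,0,0],"rotation": [0,0,0]}

```text
t: 23.32
tcp_pos: [0.6163, 0.0203, 0.1419]
tool_rot: [-0.036, 0.999, -0.0, 0.0]
force: [-0.3, 0.1, 0.1]
finger_gap: 0.001
```

>>> send_rows:
  motion:
    - {"gripper": 0,"travel": [0,0,1.5],"rotation": [0,0,0]}
    - {"gripper": 0,"travel": [0,0,0],"rotation": [0,0,0]}
    - {"gripper": 0,"travel": [0,0,0],"rotation": [0,0,0]}

```text
t: 23.57
tcp_pos: [0.616, 0.0203, 0.1404]
tool_rot: [-0.036, 0.999, -0.0, 0.0]
force: [-0.1, 0.4, -0.3]
finger_gap: 0.001
```

>>> send_rows:
  motion:
    - {"gripper": 0,"travel": [0,0,1.5],"rotation": [0,0,0]}
    - {"gripper": 0,"travel": [0,0,0],"rotation": [0,0,0]}
    - {"gripper": 0,"travel": [0,0,0],"rotation": [0,0,0]}

```text
t: 23.82
tcp_pos: [0.6158, 0.0204, 0.1388]
tool_rot: [-0.036, 0.999, 0.0, -0.0]
force: [0.1, -0.9, 0.6]
finger_gap: -0.003
```

Below 0.1388 with no contact yet, so the peg side is near home height (0.138).

>>> send_rows:
  motion:
    - {"gripper": 0,"travel": [0,0,1],"rotation": [0,0,0]}
    - {"gripper": 0,"travel": [0,0,1],"rotation": [0,0,0]}
    - {"gripper": 0,"travel": [0,0,0],"rotation": [0,0,0]}
    - {"gripper": 0,"travel": [0,0,0],"rotation": [0,0,0]}

```text
t: 24.15
tcp_pos: [0.6162, 0.0203, 0.138]
tool_rot: [-0.036, 0.999, -0.0, 0.0]
force: [-1.6, 0.6, 6.4]
finger_gap: 0.001
```

```bash
python3 pul.py
```

```text
24.15 [0.61615769 0.02029341 0.13803892] [-3.62278099e-02  9.99343465e-01 -1.41365801e-04  4.06353205e-04] [-1.63512914  0.59083202  6.42786843] [-2.01835619e-04  2.85187025e-01  2.64513520e-02] 0.0014328931721192977
axis [18.21  0.54 58.02]
```

Contact at 0.1380, exactly home height. Now the opposite side.

>>> send_rows:
  motion:
    - {"gripper": 0,"travel": [0,0,-9],"rotation": [0,0,0]}
    - {"gripper": 0,"travel": [35,0,0],"rotation": [0,0,0]}
    - {"gripper": 0,"travel": [0,0,4],"rotation": [0,0,0]}
    - {"gripper": 0,"travel": [0,0,2],"rotation": [0,0,0]}
    - {"gripper": 0,"travel": [0,0,0],"rotation": [0,0,0]}
    - {"gripper": 0,"travel": [0,0,0],"rotation": [0,0,0]}

```text
t: 24.7
tcp_pos: [0.5823, 0.0176, 0.1402]
tool_rot: [-0.036, 0.999, -0.0, 0.001]
force: [0.2, 0.0, -0.1]
finger_gap: 0.003
```

>>> send_rows:
  motion:
    - {"gripper": 0,"travel": [0,0,1.3],"rotation": [0,0,0]}
    - {"gripper": 0,"travel": [0,0,0],"rotation": [0,0,0]}
    - {"gripper": 0,"travel": [0,0,0],"rotation": [0,0,0]}

```text
t: 24.95
tcp_pos: [0.5816, 0.0178, 0.1385]
tool_rot: [-0.036, 0.999, -0.0, 0.0]
force: [-0.2, 0.2, 1.3]
finger_gap: 0.003
```

>>> send_rows:
  motion:
    - {"gripper": 0,"travel": [0,0,1.7],"rotation": [0,0,0]}
    - {"gripper": 0,"travel": [0,0,0],"rotation": [0,0,0]}
    - {"gripper": 0,"travel": [0,0,0],"rotation": [0,0,0]}

```text
t: 25.2
tcp_pos: [0.5817, 0.0177, 0.1381]
tool_rot: [-0.036, 0.999, -0.0, 0.001]
force: [-0.8, 0.6, 6.4]
finger_gap: -0.003
```

Both sides touch at 0.138, so the pulley is flat and home. I'll retreat upward and hand in.

>>> send_rows:
  motion:
    - {"gripper": 0,"travel": [0,0,-10],"rotation": [0,0,0]}
    - {"gripper": 0,"travel": [0,0,-30],"rotation": [0,0,0]}
    - {"gripper": 0,"travel": [0,0,-30],"rotation": [0,0,0]}
    - {"gripper": 0,"travel": [0,0,-20],"rotation": [0,0,0]}
    - {"gripper": 0,"travel": [0,0,0],"rotation": [0,0,0]}
    - {"gripper": 0,"travel": [0,0,0],"rotation": [0,0,0]}
    - {"gripper": 0,"travel": [0,0,0],"rotation": [0,0,0]}

```text
t: 25.78
tcp_pos: [0.5804, 0.0179, 0.2263]
tool_rot: [-0.036, 0.999, 0.0, -0.001]
force: [-0.4, 0.2, -0.8]
finger_gap: 0.002
```

```bash
python3 - <<'E'
from h import *
s=manip.sense(); print(s['t'],s['tcp_pos'],s['force'])
manip.sign_off()
E
```

```text
25.7833 [0.5803594  0.0179346  0.22629951] [-0.4492921   0.24612676 -0.79932856]
the job is handed in; nothing more can be done
```

The pulley is back on the stirrer drive, and I handed the job in at 25.8 s. I dropped the key into the slot, lowered the pulley boss up over the spindle, and turned it by the peg until it dropped over the key.

- **Rotation:** the pulley resists turning in both directions, at about 10–11 N. The peg came to rest about 18° from the key's direction.
- **Seating:** the boss top measured 0.1380 m on the peg side and 0.1381 m on the opposite side, against 0.138 m when fully home. It is therefore flat along the line through the peg. I did not touch-check across that line.
- **Key:** a picture taken just after release showed it in the slot.
- **Not checked:** I had used all 12 picture views, so there was no final look at the whole bench. I felt no unexpected contact with the other items, and the arm was clear of everything at hand-in.

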